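# Set the coffee grinder to the filter mark and start it

## Task

The coffee grinder was left set too fine, for espresso, and filter coffee is wanted. With a fingertip on the scalloped edge of the grind wheel on its top, flick the wheel round click by click until the white bar on the wheel (the filter mark) has clicked into place opposite the black index bar on the housing; then press the round start button fully down and let it come up again. Pick nothing up, and leave the grinder and the cups around it standing where they are.

Things in the scene. Friction and masses are not known exactly. Their poses are not given: they have to be found in the camera images.
- grinder: Electric coffee grinder, white, 200 mm deep (its own x) by 130 wide by 287 tall, about 5 kg, standing loose on four rubber feet; origin at the centre of its underside, z up. Front (spout, start button) on its own -x side. Its head is 196 by 108 mm, with a flat top deck 245 mm above the table that carries the black grind wheel towards the back and the start button in front.
- wheel_axis (a point): Point on the grind wheel's vertical axis, level with the wheel's top, 263 mm above the table; does not turn, axes as the grinder's. The wheel is a disc of 46 mm radius, 14 mm thick, its underside 4 mm above the deck, its edge free all round and 4 mm proud of the head's sides. In its middle stands a fixed funnel with a lid, 30 mm in radius, 287 mm above the table at the top.
- wheel_rim (a point): Point on the wheel's axis half-way down its edge, 256 mm above the table; does not turn. On the edge stand 12 upright lobes, 12 mm wide, rounded outside to 6 mm radius about centres 52 mm from the axis (58 mm over all), one every 30 degrees, with gaps of 15 mm between them. At rest in a click, one lobe points straight at the index bar, along the grinder's own -x.
- wheel (a joint): Turn of the grind wheel, rad, growing counter-clockwise seen from above (coarser), 0 to 4.19. It rests in spring clicks every 0.524 rad (30 degrees, one lobe): 0, 0.524, 1.047 ... About 4 N along the edge moves it off a click; past half-way it snaps on to the next. The filter mark is at the index at 2.618 (click 5). It starts 2 to 5 clicks short of that.
- filter_mark (a point): Middle of the white bar on the wheel's top, 20 by 6 mm, along the radius, 43 mm from the axis: the filter mark; it turns with the wheel. The other white marks are round dots that grow from fine to coarse (5 smaller ones before the bar, 3 larger after it).
- index (a point): Top of the index bar, a fixed black bar on the white deck, 19 mm long, 6 wide, 4 high, 68 mm in front (grinder's own -x) of the wheel's axis, pointing at it.
- start (a joint): Start button, depth pressed in m: 0 up, 0.005 fully down; spring return, fully down at 5 N. It counts as pressed beyond 0.0035.
- start_top (a point): Centre of the top of the start button (steel, 22 mm across, in a dark round bezel 38 mm across, 7 mm high); 107 mm in front of the wheel's axis, 258 mm above the table when up. It is pressed straight down.
- dosing_cup: Loose steel cup, 54 mm across, 62 mm tall, that stands on the foot board under the spout; origin at the centre of its underside. Leave alone.
- espresso_cup: Small white cup with a handle, 64 mm across, 55 mm tall, on the table; origin at the centre of its underside. Leave alone.
- pink_mug: Mug with a handle, 82 mm across, 98 mm tall, on the table; origin at the centre of its underside. Leave alone.
- grey_mug: Mug with a handle, 86 mm across, 100 mm tall, on the table; origin at the centre of its underside. Leave alone.

How it is judged:
By the outcome, as a careful person would: the job done as asked, in the order asked, and still so for the second after the job is handed in, with the robot touching nothing.
It also fails if it takes over 61 s, if anything falls off the work surface, if the arm or the gripper's body presses on something with over 40 N, if the wrist force passes 120 N, or if a joint passes its speed limit or range.

## Robot

A 6-joint arm with a two-finger parallel gripper is mounted at the origin on the work surface. World frame = base frame: x ahead of the robot, y to its left, z up, the work surface at z = 0. Lengths are in mm, angles in degrees, forces in N, time in s.
With the tool pointing down it reaches from about 300 to 850 mm from the base axis. Payload 4.2 kg.
Tool frame: the origin (TCP) lies at the very end of the fingers, on their centre line; the grasp point (between the pads) lies 19 mm behind it; z points along the fingers, y is the direction in which the jaws open and shut (so a half turn about z gives the same grasp; the last joint's range is limited). The gripper opens to 91 mm and grips with 3 to 60 N. Pads are 32 mm wide; open, the fingers measure 118 mm over their backs; the gripper's body (76 mm by 178 mm) begins 60 mm behind the grasp point.
Start: joints at [74.943, 18.312, 89.639, -0, 72.044, -1.146], TCP at [138.244, 558.15, 213.976] pointing down, gripper open.
Joint ranges: [-177.97, 177.97], [-48.28, 115.42], [12.27, 149.76], [-77.06, 257.06], [2.81, 150.46], [-146.56, 146.56]. Speed limits (degrees/s): [147.25, 147.25, 180, 180, 180, 180].

## Interface

Orientations are given as [roll, pitch, yaw] about the fixed x, y, z axes, in that order (R = Rz(yaw) Ry(pitch) Rx(roll)).
In Python, from workcell import telemetry, grab_frame, job gives the robot as it stands.
- The arm moves only by the tool drive_tool, never from a script. Its argument "moves" is a list of rows, each an object of numbers: "claw": the closure, from -1 (fully open) to 1 (shut); "dx", "dy", "dz": the shift along the tool's x, y, z in units of 20 mm (1.0 is 20 mm); "yaw": the turn about the tool's z in units of 0.15 rad (1.0 is 0.15 rad). In form: [{"claw": .., "dx": .., "dy": .., "dz": .., "yaw": ..}, ...]. A call has 1 to 5 rows; each row shifts and turns the pose as measured when the row begins, along the tool's axes as they then stand; what a row does not reach is not made up. A row lasts 1/8 s, in which the tool goes at most 62.5 mm and 10.7 degrees, less where a joint would pass 70% of its speed; a pose out of reach is approached as far as the arm can. A call with a number of a shift or a turn outside -1 to 1 is refused whole. A call with a gripper value outside its range is refused whole. The fingers move at their own pace and stop on an object; "grip_force" is the grip in N (left out, the last holds). Time passes only in rows, so rows that do not move let the fingers close. It gives the time, the measured TCP pose, the force and the opening at its end, in the units of the state.
- telemetry.state(): the state, without advancing time (a new reading comes with each control period).
- grab_frame(name): name is "side" or "top" or "wrist"; returns a dict with "color" (480x640x3 uint8, blue, green, red), "vertical_fov" (degrees; the focal length in pixels is half the picture's height over the tangent of half this angle, whatever the lens; pixels are square), "cx", "cy" (the principal point, pixels), "dist" ([k1, k2, p1, p2, k3] as OpenCV has them; the pictures are not rectified), "pose" (4x4, takes a point from camera to world coordinates). Camera axes: x right, y down, z forward; pixel columns grow to the right and rows downward; lengths in mm; the calibration is good to about 2 mm. A picture is of the moment at which its call begins. There is no depth.
- job.job_done(): hands the job in, once; it reports no verdict.
The state is a dict: "time_s": time; "qpos": joint angles; "qvel": joint speeds; "effort": joint torques, N m; "ee_pos": TCP position; "ee_rot": TCP orientation; "force": force on the tool from outside, world axes, zero at the start; "torque": the same for the moment, N m; "gripper_width": finger opening in mm.
Only numpy, scipy, OpenCV 4.12 (cv2) and the standard library are available. Lean on these libraries where they do the work, as an engineer would, in place of code of your own. Each camera call takes 0.05 s, during which the arm holds its last target.

## Working session

There is one attempt and no reset: what is moved stays moved. The work goes in short steps, Python scripts to look and compute and a tool call to move; the robot and the scene stay as the last step left them, time stands still between calls to the robot, and variables do not carry over. Pictures are saved under pics/ and viewed, and the job is handed in when it is done.

Besides the shell and the picture viewer there is one more tool, called by a JSON object that holds its "api" and its "payload", one argument or row to a line. drive_tool: Moves the arm, as the interface text tells. Its arguments: {"type":"object","properties":{"moves":{"type":"array"},"grip_force":{"type":"number"}},"required":["moves"]}

```bash
ls; mkdir -p pics; python3 - <<'E'
from workcell import telemetry, grab_frame
import cv2, numpy as np, pickle
d={}
for n in ["side","top","wrist"]:
    f=grab_frame(n); d[n]=f; cv2.imwrite(f"pics/{n}0.png",f["color"]); print(n,f["vertical_fov"],f["cx"],f["cy"],f["dist"],np.round(f["pose"],3).tolist())
pickle.dump(d,open("f0.pkl","wb"))
print(telemetry.state())
E
```

```text
pics
side 53.7451218748365 317.98456225690984 242.58571733734317 [-0.12493028  0.          0.          0.          0.        ] [[-0.997, -0.05, 0.053, 566.766], [-0.071, 0.513, -0.856, 921.628], [0.016, -0.857, -0.515, 673.924], [0.0, 0.0, 0.0, 1.0]]
top 57.39525763593048 314.20084040774424 243.05600281004553 [0.00153424 0.         0.         0.         0.        ] [[0.025, -0.997, 0.067, 549.385], [-1.0, -0.025, 0.011, 52.516], [-0.01, -0.067, -0.998, 991.705], [0.0, 0.0, 0.0, 1.0]]
wrist 71.26543815911324 316.94093077429034 235.48795405463488 [-0.01982663  0.          0.          0.          0.        ] [[0.24, 0.928, 0.285, 57.162], [0.971, -0.229, -0.072, 577.663], [-0.002, 0.294, -0.956, 383.834], [0.0, 0.0, 0.0, 1.0]]
{'time_s': 0.15, 'qpos': array([ 7.49455065e+01,  1.83401827e+01,  8.96871543e+01, -5.05666668e-04,
        7.20407650e+01, -1.14506473e+00]), 'qvel': array([ 0.0307038 , -0.20184285, -0.23222893, -0.02409195, -0.05628386,
       -0.08343409]), 'effort': array([ 2.00892991e-04, -4.12773085e+01, -2.32154900e+01,  7.27962772e-02,
        4.33695805e-02, -1.00490827e-04]), 'ee_pos': array([138.12865467, 557.81353289, 213.3655774 ]), 'ee_rot': array([-1.79931902e+02, -8.80191139e-04,  1.66090727e+02]), 'force': array([-0.52757707, -0.28915179, -0.19640847]), 'torque': array([-0.00562843,  0.02385376,  0.02532188]), 'gripper_width': 91.45821601839567}
```

View pics/top0.png

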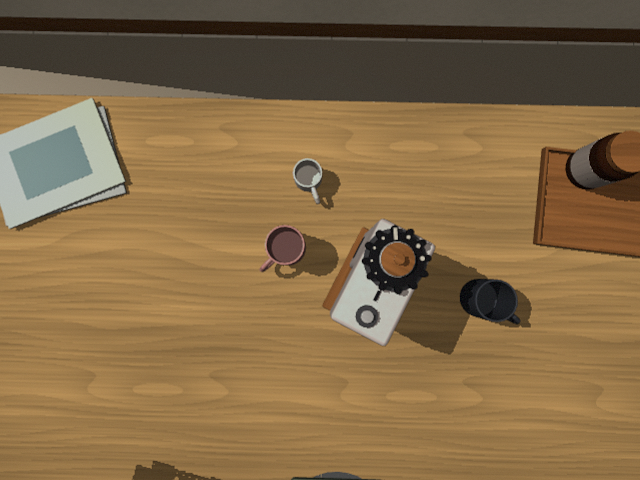

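View pics/side0.png

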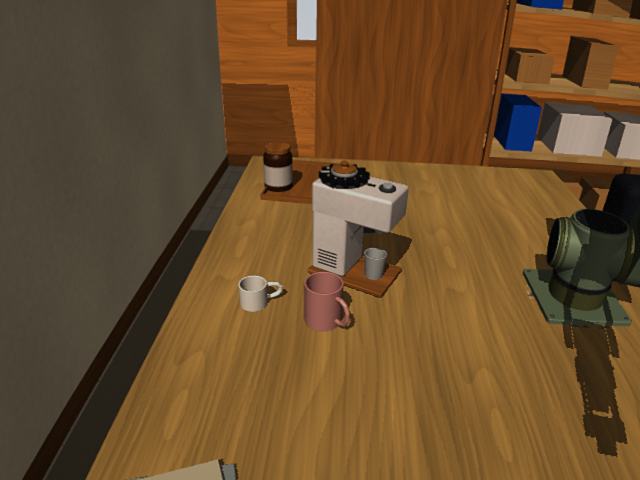

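The top view shows the wheel at about (397,260), the index at (378,296) and the button at (367,317). The white bar is near (395,233). I'll zoom in and measure.

```bash
cat > h.py <<'E'
import cv2, numpy as np, pickle
def K(f):
    fl=240/np.tan(np.radians(f["vertical_fov"]/2)); return np.array([[fl,0,f["cx"]],[0,fl,f["cy"]],[0,0,1]])
def ray(f,uv,z):
    p=cv2.undistortPoints(np.array([[uv]],float),K(f),np.array(f["dist"]))[0,0]
    T=f["pose"]; d=T[:3,:3]@[p[0],p[1],1]; o=T[:3,3]; return (o+d*(z-o[2])/d[2])
def proj(f,P):
    T=np.linalg.inv(f["pose"]); P=np.atleast_2d(P).astype(float)
    return cv2.projectPoints(P,cv2.Rodrigues(T[:3,:3])[0],T[:3,3],K(f),np.array(f["dist"]))[0][:,0]
E
python3 - <<'E'
from h import *
d=pickle.load(open("f0.pkl","rb"))
c=d["top"]["color"]; im=cv2.resize(c[210:355,310:450],None,fx=4,fy=4,interpolation=cv2.INTER_CUBIC); cv2.imwrite("pics/topz.png",im)
c=d["side"]["color"]; im=cv2.resize(c[150:240,300:420],None,fx=6,fy=6,interpolation=cv2.INTER_CUBIC); cv2.imwrite("pics/sidez.png",im)
E
```

```text
(no output)
```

View pics/topz.png

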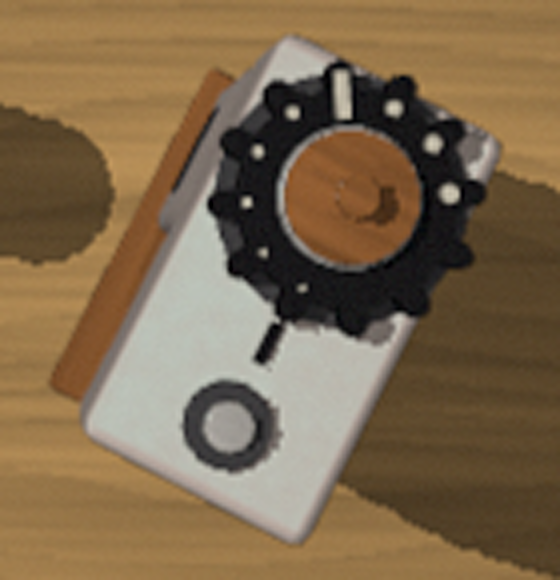

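View pics/sidez.png

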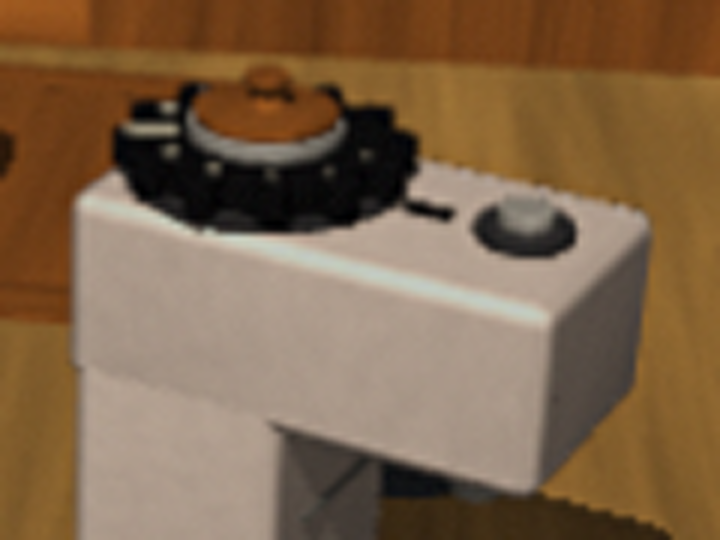

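View pics/wrist0.png

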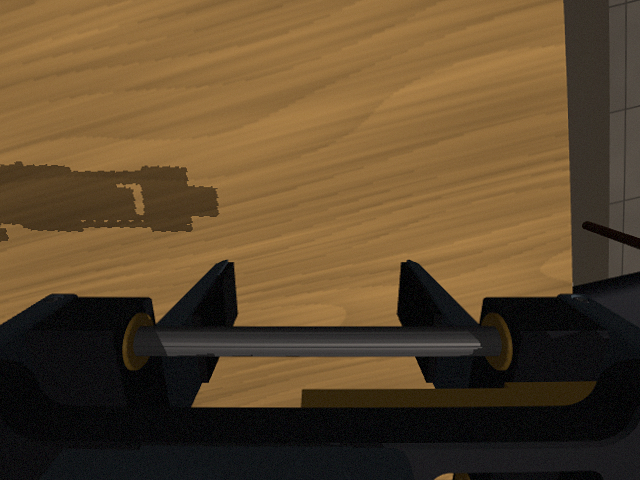

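The white bar is five marks counter-clockwise from the index: the smallest dot is at the index, so the wheel is at click 0. Next I'll measure the axis, heading and button.

```bash
python3 - <<'E'
from h import *
from scipy.optimize import least_squares
d=pickle.load(open("f0.pkl","rb")); f=d["top"]
def z2p(u,v): return (310+(u+.5)/4-.5,210+(v+.5)/4-.5)
D=[(302,288),(263,252),(246,202),(258,152),(292,112),(342,94),(394,108),(434,144),(449,193)]
P=np.array([ray(f,z2p(*q),263)[:2] for q in D])
r=least_squares(lambda p:np.hypot(*(P-p[:2]).T)-p[2],[P[:,0].mean(),P[:,1].mean(),43]).x
print("axis",r); 
for p in P: print(np.degrees(np.arctan2(*(p-r[:2])[::-1])).round(1),np.hypot(*(p-r[:2])).round(1))
# steel button: bezel ring dark
b=ray(f,z2p(231,425),258)[:2]; bz=ray(f,z2p(229,425),252)[:2]
i=ray(f,z2p(268,343),249)[:2]
for n,q in (("btn",b),("bez",bz),("idx",i)):
    v=q-r[:2]; print(n,q.round(1),np.hypot(*v).round(1),np.degrees(np.arctan2(v[1],v[0])).round(1))
# side view check
s=d["side"]; 
def s2p(u,v): return (300+(u+.5)/6-.5,150+(v+.5)/6-.5)
print("side btn",ray(s,s2p(527,207),258), "bar", ray(s,s2p(150,130),263), P[5], "proj axis z263 in side crop",(proj(s,[r[0],r[1],263])-[300,150])*6)
E
```

```text
axis [575.34458347 -76.63693219  42.11344361]
154.2 42.4
124.3 42.1
94.3 42.3
64.7 41.5
34.2 42.0
4.0 42.9
-26.5 41.9
-57.2 42.2
-86.4 41.9
btn [479.9 -30.4] 106.1 154.2
bez [479.3 -30.2] 106.7 154.2
idx [513.6 -46.4] 68.8 153.9
side btn [477.11699234 -30.21733475 258.        ] bar [616.61727853 -74.72838085 263.        ] [618.12151026 -73.65003454] proj axis z263 in side crop [[257.24014983 130.28018815]]
```

```bash
cat >> h.py <<'E'
AX=np.array([574.5,-76.5]); IDX=154.1
def pol(a,r): a=np.radians(a); return AX+r*np.array([np.cos(a),np.sin(a)])
def tcp(a,r,psi):  # TCP xy so that block corner (+x16,+y13.5) is at polar a,r
    p=np.radians(psi); x=np.array([np.cos(p),np.sin(p)]); y=np.array([np.sin(p),-np.cos(p)])
    return pol(a,r)-16*x-13.5*y
def go(xyz,psi=None):
    from workcell import telemetry
    s=telemetry.state(); e=s["ee_pos"]; R=cv2.Rodrigues(np.eye(3))[0]
    from scipy.spatial.transform import Rotation as Ro
    M=Ro.from_euler('xyz',s["ee_rot"],degrees=True).as_matrix()
    dl=M.T@(np.array(xyz)-e)/20
    dy=0 if psi is None else -((psi-s["ee_rot"][2]+180)%360-180)/np.degrees(.15)
    print("t",round(s["time_s"],2),"pos",e.round(1),s["ee_rot"].round(1),"F",s["force"].round(1),"-> units",dl.round(2),"yaw",round(dy,2))
E
python3 - <<'E'
from h import *
def clear(th,a,r,psi):
    # signed clearance of block to nearest lobes at wheel angle th (deg)
    t=tcp(a,r,psi);p=np.radians(psi);x=np.array([np.cos(p),np.sin(p)]);y=np.array([np.sin(p),-np.cos(p)])
    out=[]
    for k in (60,90):  # trailing lobe, lead lobe
        v=pol(IDX+k+th,52)-t; q=np.abs([v@x,v@y])-[16,13.5]
        out.append(np.hypot(*np.maximum(q,0))+min(q.max(),0)-6)
    return out
for psi in (85,90,95,100):
  for r in (48,50,52):
    res=[]
    for a in range(229,258,3):
        th=next((t for t in np.arange(0,40,.5) if clear(t,a,r,psi)[1]>=0),None)
        res.append((a,th,round(clear(30,a,r,psi)[0],1) if a>240 else round(clear(th or 0,a,r,psi)[0],1)))
    print(psi,r,[tuple(map(float,q)) for q in res])
E
```

```text
85 48 [(229.0, 0.0, 0.0), (232.0, 0.0, 1.5), (235.0, 1.0, 2.1), (238.0, 3.5, 1.6), (241.0, 6.0, -5.0), (244.0, 8.5, -7.3), (247.0, 11.5, -8.9), (250.0, 14.0, -8.2), (253.0, 17.0, -7.6), (256.0, 19.5, -7.2)]
85 50 [(229.0, 0.0, 1.7), (232.0, 0.0, 3.1), (235.0, 0.0, 4.5), (238.0, 2.5, 4.0), (241.0, 5.0, -4.2), (244.0, 8.0, -6.6), (247.0, 10.5, -7.0), (250.0, 13.5, -6.3), (253.0, 16.5, -5.7), (256.0, 19.0, -5.2)]
85 52 [(229.0, 0.0, 3.3), (232.0, 0.0, 4.8), (235.0, 0.0, 6.2), (238.0, 1.5, 6.5), (241.0, 4.0, -3.4), (244.0, 7.0, -5.9), (247.0, 10.0, -5.1), (250.0, 13.0, -4.4), (253.0, 16.0, -3.7), (256.0, 19.0, -3.2)]
90 48 [(229.0, 0.0, 1.1), (232.0, 0.0, 2.7), (235.0, 1.5, 3.0), (238.0, 4.0, 2.6), (241.0, 7.0, -5.4), (244.0, 9.5, -7.7), (247.0, 12.0, -8.6), (250.0, 14.5, -7.7), (253.0, 17.5, -6.9), (256.0, 20.0, -6.2)]
90 50 [(229.0, 0.0, 2.6), (232.0, 0.0, 4.2), (235.0, 0.5, 5.4), (238.0, 3.0, 5.0), (241.0, 5.5, -4.5), (244.0, 8.5, -6.8), (247.0, 11.0, -6.8), (250.0, 14.0, -5.8), (253.0, 16.5, -5.0), (256.0, 19.5, -4.3)]
90 52 [(229.0, 0.0, 4.1), (232.0, 0.0, 5.8), (235.0, 0.0, 7.4), (
[... 688 characters left out ...]
10.5, -4.7), (250.0, 13.5, -3.5), (253.0, 16.0, -2.4), (256.0, 19.0, -1.5)]
100 48 [(229.0, 0.0, 3.0), (232.0, 1.5, 3.6), (235.0, 3.5, 3.8), (238.0, 6.0, 3.6), (241.0, 8.5, -6.3), (244.0, 11.0, -8.3), (247.0, 13.5, -7.9), (250.0, 16.0, -6.6), (253.0, 18.5, -5.4), (256.0, 21.0, -4.3)]
100 50 [(229.0, 0.0, 4.2), (232.0, 0.0, 6.2), (235.0, 2.0, 6.5), (238.0, 4.5, 6.3), (241.0, 7.0, -5.0), (244.0, 9.5, -7.1), (247.0, 12.0, -6.2), (250.0, 14.5, -4.8), (253.0, 17.5, -3.6), (256.0, 20.0, -2.4)]
100 52 [(229.0, 0.0, 5.5), (232.0, 0.0, 7.6), (235.0, 0.0, 9.5), (238.0, 2.5, 9.4), (241.0, 5.0, -3.8), (244.0, 8.0, -5.9), (247.0, 10.5, -4.5), (250.0, 13.5, -3.1), (253.0, 16.5, -1.8), (256.0, 19.0, -0.6)]
```

{"api": "drive_tool", "payload": {
  "moves": [
    {"claw": 1,"dx": -0.7,"dy": -0.7,"dz": -1,"yaw": 1},
    {"claw": 1,"dx": -0.8,"dy": -0.6,"dz": -1,"yaw": 1},
    {"claw": 1,"dx": -0.9,"dy": -0.45,"dz": -1,"yaw": 1},
    {"claw": 1,"dx": -0.95,"dy": -0.3,"dz": -1,"yaw": 1},
    {"claw": 1,"dx": -1,"dy": -0.2,"dz": -1,"yaw": 1}
  ],
  "grip_force": 20
}}

```text
time_s: 0.78
ee_pos: [189.9, 468.8, 312.4]
ee_rot: [-179.6, 0.4, 121.8]
force: [0.6, -0.5, 0.4]
gripper_width: 44.1
```

{"api": "drive_tool", "payload": {
  "moves": [
    {"claw": 1,"dx": -1,"dy": 0,"dz": -0.5,"yaw": 1},
    {"claw": 1,"dx": -1,"dy": 0.1,"dz": 0,"yaw": 1},
    {"claw": 1,"dx": -0.95,"dy": 0.2,"dz": 0,"yaw": 1},
    {"claw": 1,"dx": -1,"dy": 0.4,"dz": 0,"yaw": 0.3},
    {"claw": 1,"dx": -1,"dy": 0.4,"dz": 0,"yaw": 0}
  ]
}}

```text
time_s: 1.4
ee_pos: [238.7, 375.0, 324.1]
ee_rot: [-179.8, 0.5, 92.5]
force: [0.9, -0.0, -0.1]
gripper_width: 0.7
```

```bash
python3 - <<'E'
from h import *
p=tcp(229,75,95); print(p); go([*p,310],95)
E
```

```text
[ 513.24143629 -150.21893621]
t 1.4 pos [238.7 375.  324.1] [-179.8    0.5   92.5] F [ 0.9 -0.  -0.1] -> units [-26.82  12.59   0.9 ] yaw -0.29
```

{"api": "drive_tool", "payload": {
  "moves": [
    {"claw": 1,"dx": -1,"dy": 0.47,"dz": 0,"yaw": -0.3},
    {"claw": 1,"dx": -1,"dy": 0.47,"dz": 0,"yaw": 0},
    {"claw": 1,"dx": -1,"dy": 0.47,"dz": 0,"yaw": 0},
    {"claw": 1,"dx": -1,"dy": 0.47,"dz": 0,"yaw": 0},
    {"claw": 1,"dx": -1,"dy": 0.47,"dz": 0,"yaw": 0}
  ]
}}

```text
time_s: 2.02
ee_pos: [294.2, 274.9, 323.7]
ee_rot: [-179.7, 0.6, 95.2]
force: [0.6, 0.2, -0.1]
gripper_width: 0.5
```

{"api": "drive_tool", "payload": {
  "moves": [
    {"claw": 1,"dx": -1,"dy": 0.47,"dz": 0,"yaw": 0},
    {"claw": 1,"dx": -1,"dy": 0.47,"dz": 0,"yaw": 0},
    {"claw": 1,"dx": -1,"dy": 0.47,"dz": 0,"yaw": 0},
    {"claw": 1,"dx": -1,"dy": 0.47,"dz": 0,"yaw": 0},
    {"claw": 1,"dx": -1,"dy": 0.47,"dz": 0,"yaw": 0}
  ]
}}

```text
time_s: 2.65
ee_pos: [350.7, 175.6, 323.4]
ee_rot: [-179.6, 0.6, 95.2]
force: [0.9, 0.7, -0.6]
gripper_width: 0.5
```

{"api": "drive_tool", "payload": {
  "moves": [
    {"claw": 1,"dx": -1,"dy": 0.47,"dz": 0,"yaw": 0},
    {"claw": 1,"dx": -1,"dy": 0.47,"dz": 0,"yaw": 0},
    {"claw": 1,"dx": -1,"dy": 0.47,"dz": 0,"yaw": 0},
    {"claw": 1,"dx": -1,"dy": 0.47,"dz": 0,"yaw": 0},
    {"claw": 1,"dx": -1,"dy": 0.47,"dz": 0,"yaw": 0}
  ]
}}

```text
time_s: 3.28
ee_pos: [407.1, 76.6, 323.1]
ee_rot: [-179.5, 0.7, 95.2]
force: [0.9, -0.8, 0.2]
gripper_width: 0.5
```

```bash
python3 - <<'E'
from h import *
p=tcp(229,75,95); print(p); go([*p,310],95)
E
```

```text
[ 513.24143629 -150.21893621]
t 3.27 pos [407.1  76.6 323.1] [-179.5    0.7   95.2] F [ 0.9 -0.8  0.2] -> units [-11.76   4.27   0.75] yaw 0.02
```

{"api": "drive_tool", "payload": {
  "moves": [
    {"claw": 1,"dx": -1,"dy": 0.36,"dz": 0,"yaw": 0},
    {"claw": 1,"dx": -1,"dy": 0.36,"dz": 0,"yaw": 0},
    {"claw": 1,"dx": -1,"dy": 0.36,"dz": 0,"yaw": 0},
    {"claw": 1,"dx": -1,"dy": 0.36,"dz": 0,"yaw": 0},
    {"claw": 1,"dx": -1,"dy": 0.36,"dz": 0,"yaw": 0}
  ]
}}

```text
time_s: 3.9
ee_pos: [452.4, -23.2, 322.6]
ee_rot: [-179.3, 0.6, 95.2]
force: [0.5, 0.2, -0.2]
gripper_width: 0.2
```

{"api": "drive_tool", "payload": {
  "moves": [
    {"claw": 1,"dx": -1,"dy": 0.36,"dz": 0,"yaw": 0},
    {"claw": 1,"dx": -1,"dy": 0.36,"dz": 0,"yaw": 0},
    {"claw": 1,"dx": -1,"dy": 0.36,"dz": 0,"yaw": 0},
    {"claw": 1,"dx": -1,"dy": 0.36,"dz": 0,"yaw": 0},
    {"claw": 1,"dx": -1,"dy": 0.36,"dz": 0,"yaw": 0}
  ]
}}

```text
time_s: 4.53
ee_pos: [497.9, -123.3, 321.9]
ee_rot: [-179.2, 0.6, 95.2]
force: [0.7, -0.4, 0.7]
gripper_width: 0.5
```

{"api": "drive_tool", "payload": {
  "moves": [
    {"claw": 1,"dx": -1,"dy": 0.36,"dz": 0,"yaw": 0},
    {"claw": 1,"dx": -0.7,"dy": 0.2,"dz": 0,"yaw": 0},
    {"claw": 1,"dx": 0,"dy": 0,"dz": 0,"yaw": 0}
  ]
}}

```text
time_s: 4.9
ee_pos: [513.6, -159.6, 321.5]
ee_rot: [-179.1, 0.5, 95.1]
force: [0.4, 0.9, 0.6]
gripper_width: 0.7
```

```bash
python3 - <<'E'
from h import *
from workcell import grab_frame
p=tcp(229,75,95); print(p); go([*p,310],95)
for n in ("top","wrist"):
    f=grab_frame(n); cv2.imwrite(f"pics/{n}1.png",f["color"])
E
```

```text
[ 513.24143629 -150.21893621]
t 4.9 pos [ 513.6 -159.6  321.5] [-179.1    0.5   95.1] F [0.4 0.9 0.6] -> units [0.47 0.03 0.57] yaw 0.01
```

View pics/wrist1.png

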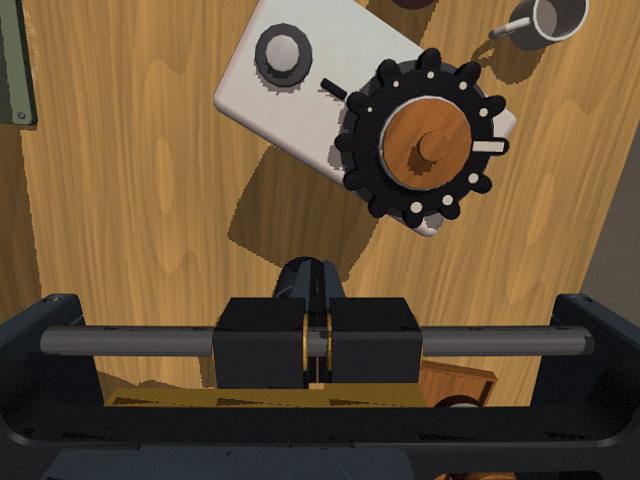

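View pics/top1.png

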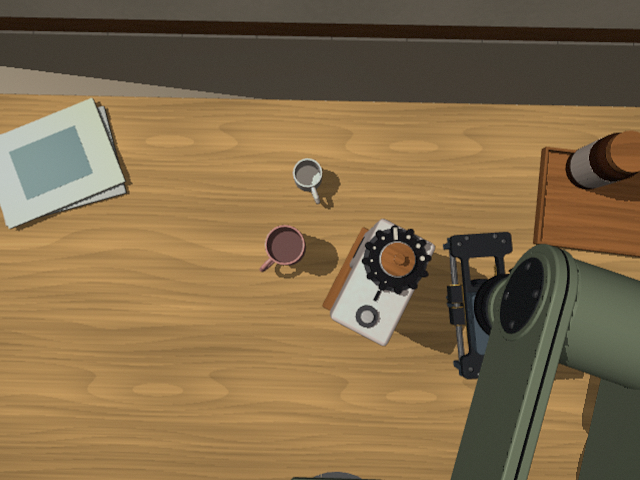

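The wrist view shows all marks clearly: the smallest dot (370,110) is at the index bar, and the white bar is at (489,147). I'll cross-check the axis with it.

```bash
python3 - <<'E'
from h import *
from workcell import grab_frame
from scipy.optimize import least_squares
f=grab_frame("wrist"); pickle.dump(f,open("w1.pkl","wb"))
D=[(370,110),(392,85),(430,75),(464,85),(484,112),(489,147),(474,179),(447,200),(416,207)]
P=np.array([ray(f,q,263)[:2] for q in D])
r=least_squares(lambda p:np.hypot(*(P-p[:2]).T)-p[2],[P[:,0].mean(),P[:,1].mean(),43]).x
print("axis",r,[round(float(np.degrees(np.arctan2(*(p-r[:2])[::-1]))),1) for p in P])
print("btn",ray(f,(282,52),258), "expected", pol(IDX,107))
p=tcp(229,75,95); go([*p,252],95)
E
```

```text
axis [575.9775092  -77.14380758  42.29436008] [155.0, 128.1, 95.3, 64.1, 34.1, 3.1, -27.0, -57.4, -87.1]
btn [478.87127263 -29.79444895 258.        ] expected [478.24731765 -29.76220864]
t 5.05 pos [ 513.1 -158.3  321.8] [-179.1    0.5   95.1] F [-0.7 -0.4  0.6] -> units [0.43 0.1  3.49] yaw 0.02
```

{"api": "drive_tool", "payload": {
  "moves": [
    {"claw": 1,"dx": 0.1,"dy": 0.1,"dz": 0.9,"yaw": 0},
    {"claw": 1,"dx": 0.1,"dy": 0,"dz": 0.9,"yaw": 0},
    {"claw": 1,"dx": 0,"dy": 0,"dz": 0.9,"yaw": 0},
    {"claw": 1,"dx": 0,"dy": 0,"dz": 0.6,"yaw": 0},
    {"claw": 1,"dx": 0,"dy": 0,"dz": 0,"yaw": 0}
  ]
}}

```text
time_s: 5.68
ee_pos: [513.3, -151.5, 255.8]
ee_rot: [-179.3, 0.5, 95.4]
force: [1.3, 0.2, 0.4]
gripper_width: 0.6
```

```bash
sed -i 's/^AX=.*/AX=np.array([575.0,-77.0]); IDX=154.2/' h.py; sed -i 's/; IDX=154.2; IDX.*/; IDX=154.2/' h.py; python3 - <<'E'
from h import *
go([*tcp(231,50.5,95),252],95)
# rigid 8deg rotation about axis as tool-frame row
a,b=tcp(231,50.5,95),tcp(239,50.5,103); p=np.radians(95)
for x,y,P in((a,b,95),(b,a,103)):
    p=np.radians(P); v=y-x; print(v@[np.cos(p),np.sin(p)]/20, v@[np.sin(p),-np.cos(p)]/20, 8/np.degrees(.15))
E
```

```text
t 5.67 pos [ 513.3 -151.5  255.8] [-179.3    0.5   95.4] F [1.3 0.2 0.4] -> units [0.82 0.98 0.17] yaw 0.04
-0.312591213082948 0.38776215773796363 0.9308422677303092
0.36351515881259405 -0.34048419461661494 0.9308422677303092
```

{"api": "drive_tool", "payload": {
  "moves": [
    {"claw": 1,"dx": 0.45,"dy": 0.5,"dz": 0.1,"yaw": 0},
    {"claw": 1,"dx": 0.4,"dy": 0.45,"dz": 0.1,"yaw": 0},
    {"claw": 1,"dx": 0,"dy": 0,"dz": 0,"yaw": 0}
  ]
}}

```text
time_s: 6.05
ee_pos: [533.0, -131.2, 252.9]
ee_rot: [-179.5, 0.6, 95.4]
force: [-0.4, 0.8, -0.4]
gripper_width: -0.2
```

```bash
python3 - <<'E'
from h import *
from workcell import grab_frame
go([*tcp(231,50.5,95),252],95)
f=grab_frame("wrist"); cv2.imwrite("pics/wrist2.png",f["color"])
E
```

```text
t 6.05 pos [ 533.  -131.2  252.9] [-179.5    0.6   95.4] F [-0.4  0.8 -0.4] -> units [-0.1  -0.1   0.05] yaw 0.05
```

View pics/wrist2.png

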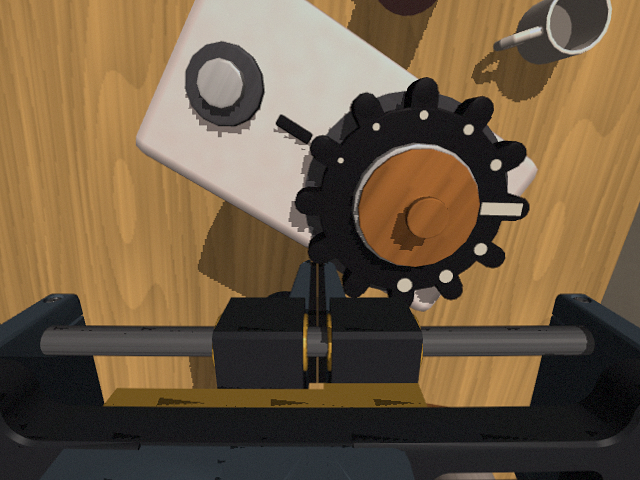

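The fingertip is in the gap between the lobes at (322,247) and (352,285), with no force on it. I'll push right, along the arc.

{"api": "drive_tool", "payload": {
  "moves": [
    {"claw": 1,"dx": -0.3,"dy": 0.4,"dz": 0,"yaw": -0.9},
    {"claw": 1,"dx": -0.3,"dy": 0.4,"dz": 0,"yaw": -0.9},
    {"claw": 1,"dx": -0.3,"dy": 0.4,"dz": 0,"yaw": -0.9},
    {"claw": 1,"dx": 0,"dy": 0,"dz": 0,"yaw": 0}
  ]
}}

```text
time_s: 6.6
ee_pos: [544.5, -140.5, 252.9]
ee_rot: [-177.6, -1.1, 119.4]
force: [-11.1, 1.3, -1.3]
gripper_width: 0.4
```

```bash
python3 - <<'E'
from h import *
from workcell import grab_frame
go([*tcp(255,50.5,119),252],119)
f=grab_frame("wrist"); cv2.imwrite("pics/wrist3.png",f["color"])
E
```

```text
t 6.6 pos [ 544.5 -140.5  252.9] [-177.6   -1.1  119.4] F [-11.1   1.3  -1.3] -> units [-0.58  0.44  0.01] yaw 0.05
```

View pics/wrist3.png

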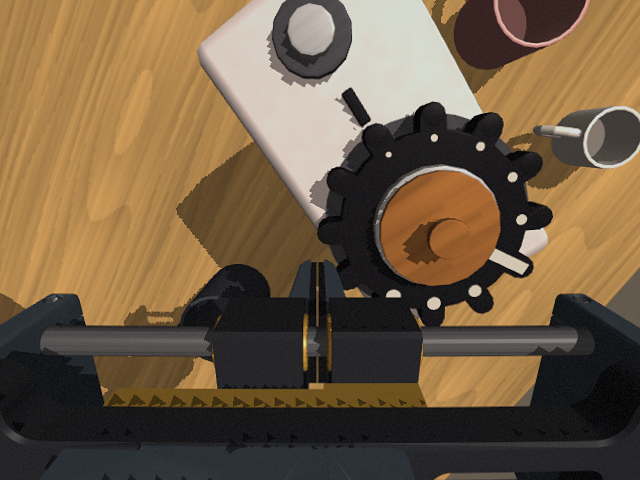

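{"api": "drive_tool", "payload": {
  "moves": [
    {"claw": 1,"dx": 0,"dy": 0,"dz": 0,"yaw": 0}
  ]
}}

```text
time_s: 6.78
ee_pos: [542.9, -140.7, 252.6]
ee_rot: [-177.5, -1.2, 119.4]
force: [0.8, -0.6, -1.0]
gripper_width: 0.3
```

```bash
cat >> h.py <<'E'
def wheel(f,show=None):
    """white marks on wheel: polar angle minus index dir"""
    c=f["color"]; hsv=cv2.cvtColor(c,cv2.COLOR_BGR2HSV)
    m=((hsv[...,2]>150)&(hsv[...,1]<70)).astype(np.uint8)
    n,l,s,ce=cv2.connectedComponentsWithStats(m)
    out=[]
    for i in range(1,n):
        if s[i,4]<6 or s[i,4]>600: continue
        p=ray(f,ce[i],263)[:2]-AX; r=np.hypot(*p)
        if 38<r<48: out.append((round(float((np.degrees(np.arctan2(p[1],p[0]))-IDX+180)%360-180),1),int(s[i,4]),round(float(r),1)))
    print(sorted(out))
E
python3 - <<'E'
from h import *
from workcell import grab_frame
go([*tcp(255,50.5,119),252],119)
wheel(pickle.load(open("w1.pkl","rb")))
f=grab_frame("wrist"); wheel(f)
f=grab_frame("top"); wheel(f); cv2.imwrite("pics/top4.png",cv2.resize(f["color"][180:380,300:560],None,fx=3,fy=3))
go([*tcp(255,50.5,119),252],119)
E
```

```text
t 6.78 pos [ 542.9 -140.7  252.6] [-177.5   -1.2  119.4] F [ 0.8 -0.6 -1. ] -> units [-0.62  0.52 -0.  ] yaw 0.05
[(-151.3, 262, 43.6), (-121.3, 50, 42.0), (-91.0, 37, 41.6), (-60.8, 29, 41.3), (-29.9, 21, 41.2), (0.4, 11, 41.6), (119.9, 87, 42.9), (149.5, 77, 42.9), (179.0, 65, 42.6)]
[(-151.2, 445, 43.3), (-121.2, 83, 42.0), (-91.0, 74, 41.6), (-60.5, 56, 41.3), (-30.0, 38, 41.3), (0.6, 25, 41.5), (119.3, 81, 41.4), (149.7, 128, 42.9), (179.2, 109, 42.9)]
[(-149.7, 37, 42.5), (-119.9, 6, 42.0), (118.7, 7, 40.5)]
t 6.88 pos [ 543.4 -140.7  252.7] [-177.5   -1.1  119.4] F [-3.4  0.3 -0.9] -> units [-0.6   0.49  0.  ] yaw 0.05
```

View pics/top4.png

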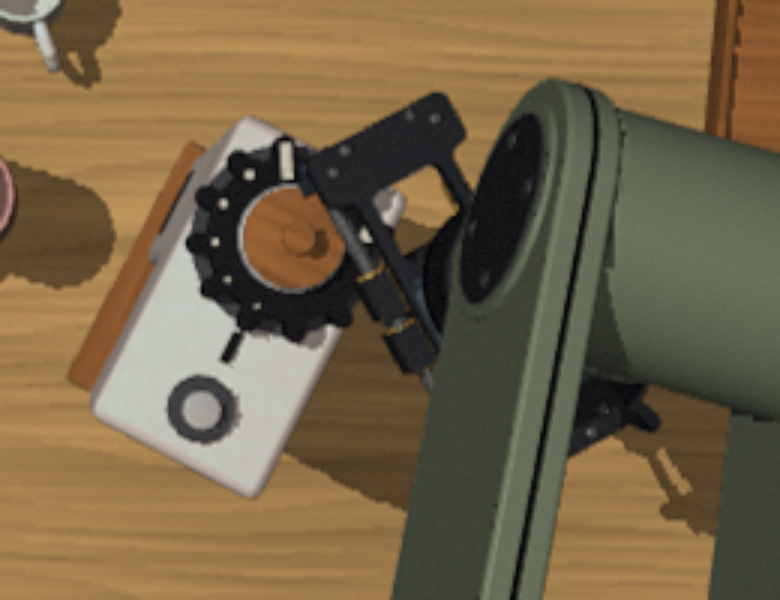

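{"api": "drive_tool", "payload": {
  "moves": [
    {"claw": 1,"dx": -0.5,"dy": -0.85,"dz": 0,"yaw": 0},
    {"claw": 1,"dx": 0,"dy": 0,"dz": 0,"yaw": 1},
    {"claw": 1,"dx": 0,"dy": 0,"dz": 0,"yaw": 1},
    {"claw": 1,"dx": 0,"dy": 0,"dz": 0,"yaw": 1},
    {"claw": 1,"dx": 0,"dy": 0,"dz": 0,"yaw": 0.6}
  ]
}}

```text
time_s: 7.5
ee_pos: [533.8, -164.0, 254.7]
ee_rot: [-177.7, 0.6, 87.4]
force: [0.5, 0.5, -0.6]
gripper_width: 0.5
```

```bash
sed -i 's/-13.5\*y/-10*y/' h.py; python3 - <<'E'
from h import *
from workcell import grab_frame
go([*tcp(233,49.5,90),253],90)
f=grab_frame("wrist"); wheel(f); c=f["color"]; cv2.imwrite("pics/wrist5.png",cv2.resize(c[150:400,200:470],None,fx=2.8,fy=2.3,interpolation=cv2.INTER_CUBIC))
E
```

```text
t 7.5 pos [ 533.8 -164.   254.7] [-177.7    0.6   87.4] F [ 0.5  0.5 -0.6] -> units [1.58 0.   0.07] yaw -0.3
[(-160.4, 16, 47.4), (-121.3, 124, 42.0), (-90.9, 99, 41.6), (-60.5, 75, 41.4), (-29.9, 46, 41.5), (0.7, 27, 41.6), (119.9, 181, 42.9), (149.5, 163, 42.8), (179.0, 141, 42.7)]
```

View pics/wrist5.png

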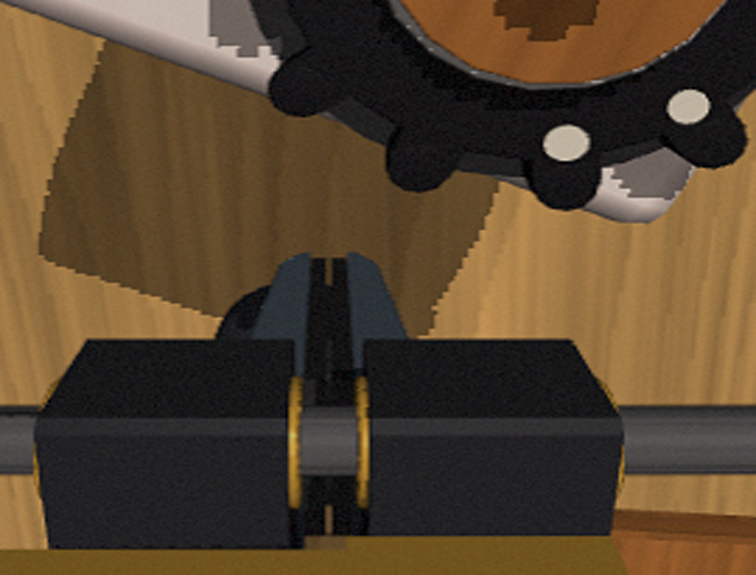

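{"api": "drive_tool", "payload": {
  "moves": [
    {"claw": 1,"dx": 0.8,"dy": 0,"dz": 0.1,"yaw": 0},
    {"claw": 1,"dx": 0.8,"dy": 0,"dz": 0,"yaw": 0},
    {"claw": 1,"dx": 0,"dy": 0.4,"dz": 0,"yaw": 0}
  ]
}}

```text
time_s: 7.92
ee_pos: [538.3, -131.3, 252.4]
ee_rot: [-177.1, 0.6, 87.4]
force: [-17.5, -1.3, 14.1]
gripper_width: 0.3
```

```bash
python3 - <<'E'
from h import *
from workcell import grab_frame
go([*tcp(245,49.5,90),253],90)
f=grab_frame("wrist"); wheel(f); c=f["color"]; cv2.imwrite("pics/wrist6.png",cv2.resize(c[150:400,200:470],None,fx=2.8,fy=2.3,interpolation=cv2.INTER_CUBIC))
E
```

```text
t 7.92 pos [ 538.3 -131.3  252.4] [-177.1    0.6   87.4] F [-17.5  -1.3  14.1] -> units [-0.31  0.3  -0.04] yaw -0.3
[(-151.0, 550, 44.5), (-121.9, 104, 42.7), (-92.1, 86, 41.6), (-61.3, 65, 40.8), (-30.2, 39, 40.4), (1.4, 23, 40.5), (122.3, 162, 43.5), (151.1, 141, 43.9), (180.0, 129, 44.0)]
```

View pics/wrist6.png

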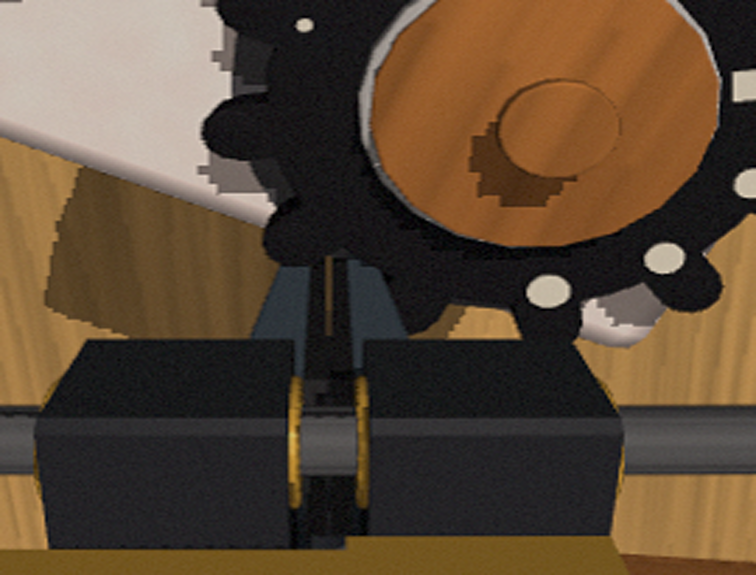

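```bash
python3 - <<'E'
from h import *
from workcell import grab_frame
f=grab_frame("side"); c=f["color"]; cv2.imwrite("pics/side6.png",cv2.resize(c[100:250,240:440],None,fx=4,fy=4,interpolation=cv2.INTER_CUBIC))
f=grab_frame("top"); c=f["color"]; cv2.imwrite("pics/top6.png",cv2.resize(c[180:380,300:560],None,fx=3,fy=3,interpolation=cv2.INTER_CUBIC))
go([*tcp(245,49.5,90),253],90)
E
```

```text
t 8.07 pos [ 538.4 -131.6  252.6] [-177.1    0.6   87.4] F [-14.3   0.9   7.9] -> units [-0.3   0.3  -0.03] yaw -0.3
```

View pics/side6.png

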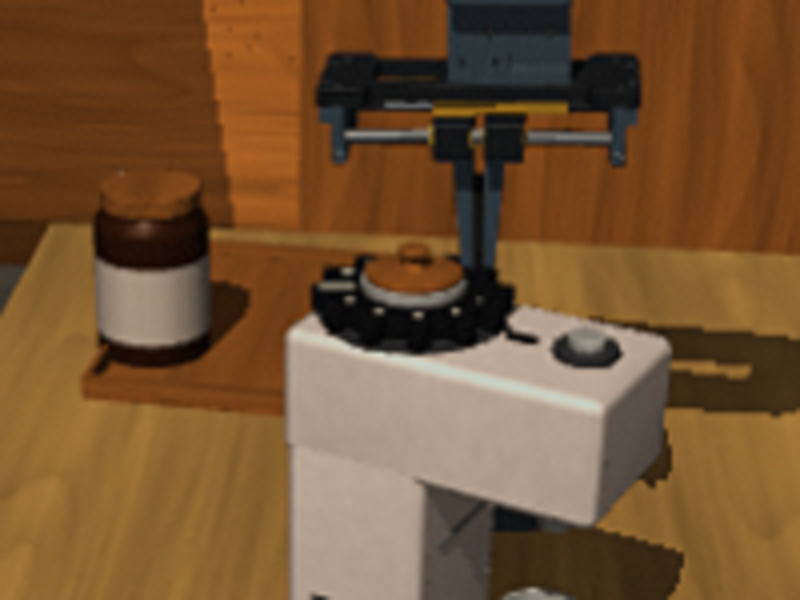

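View pics/top6.png

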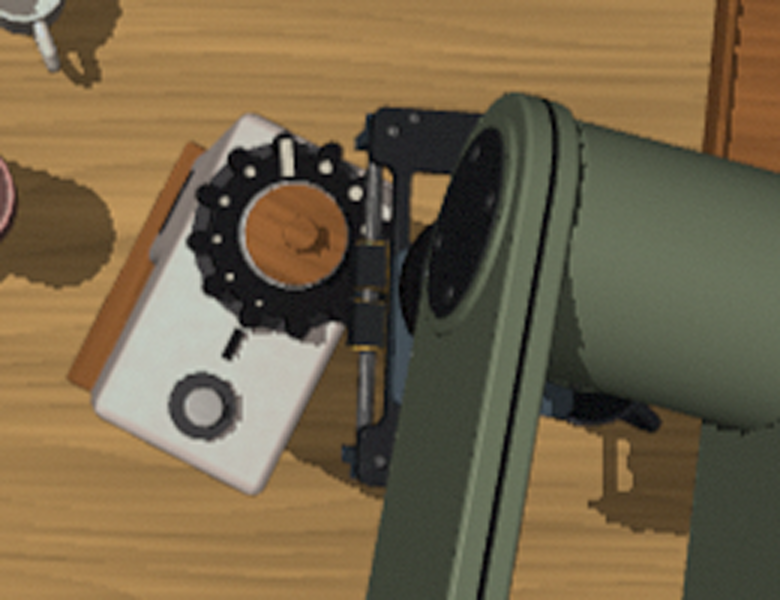

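{"api": "drive_tool", "payload": {
  "moves": [
    {"claw": 1,"dx": -0.1,"dy": -0.4,"dz": -0.2,"yaw": -0.3},
    {"claw": 1,"dx": 0,"dy": 0,"dz": 0,"yaw": 0}
  ]
}}

```text
time_s: 8.32
ee_pos: [530.2, -131.8, 257.2]
ee_rot: [-177.0, 0.5, 90.2]
force: [-0.9, 0.7, -0.7]
gripper_width: 0.7
```

```bash
python3 - <<'E'
from h import *
from workcell import grab_frame
go([*tcp(245,49.5,90),256],90)
f=grab_frame("wrist"); wheel(f); c=f["color"].copy()
t=np.linspace(0,2*np.pi,40)
for k in (30,60,90,120):
  for z,col in((263,(0,255,0)),(249,(0,0,255))):
    q=pol(IDX+k,52); P=[[q[0]+6*np.cos(a),q[1]+6*np.sin(a),z] for a in t]
    cv2.polylines(c,[np.round(proj(f,P)*8).astype(np.int32)],True,col,1,cv2.LINE_AA,3)
cv2.imwrite("pics/wrist7.png",cv2.resize(c[150:400,200:470],None,fx=2.8,fy=2.3,interpolation=cv2.INTER_CUBIC))
E
```

```text
t 8.32 pos [ 530.2 -131.8  257.2] [-177.     0.5   90.2] F [-0.9  0.7 -0.7] -> units [-0.31  0.7   0.03] yaw 0.02
[(-151.2, 510, 43.5), (-121.4, 95, 41.8), (-91.2, 78, 41.5), (-60.5, 61, 41.3), (-29.9, 37, 41.4), (0.8, 21, 41.6), (119.9, 148, 43.0), (149.4, 135, 42.9), (179.0, 123, 42.8)]
```

View pics/wrist7.png

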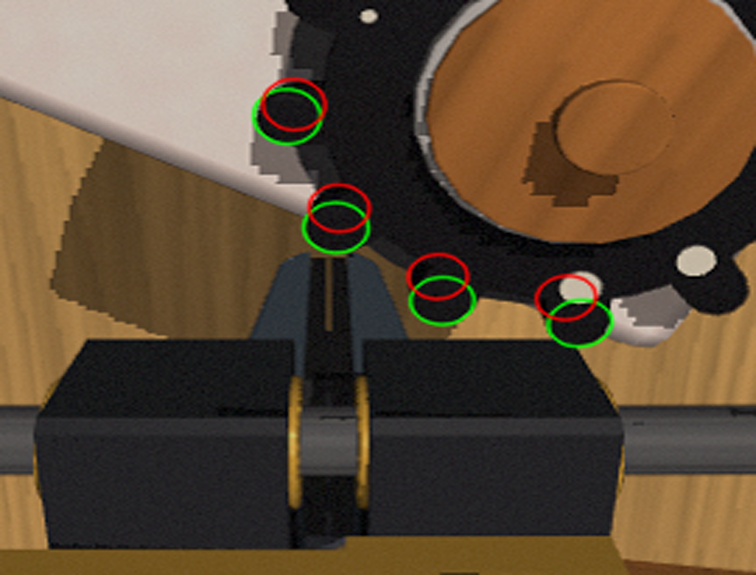

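{"api": "drive_tool", "payload": {
  "moves": [
    {"claw": 1,"dx": 0,"dy": 0.4,"dz": 0,"yaw": 0},
    {"claw": 1,"dx": -0.1,"dy": 0.3,"dz": 0,"yaw": 0}
  ]
}}

```text
time_s: 8.62
ee_pos: [539.7, -132.7, 256.2]
ee_rot: [-176.2, 0.4, 90.2]
force: [-14.6, 1.4, 11.7]
gripper_width: 0.8
```

```bash
cat >> h.py <<'E'
def snap(n,name="wrist"):
    from workcell import grab_frame
    f=grab_frame(name); wheel(f); c=f["color"]
    c=c[60:400,150:550] if name=="wrist" else c[180:380,300:560]
    cv2.imwrite(f"pics/{name}{n}.png",cv2.resize(c,None,fx=2 if name=="wrist" else 3,fy=1.7 if name=="wrist" else 3,interpolation=cv2.INTER_CUBIC))
    return f
E
python3 - <<'E'
from h import *
go([*tcp(245,49.5,90),256],90)
snap(8)
go([*tcp(245,49.5,90),256],90)
E
```

```text
t 8.62 pos [ 539.7 -132.7  256.2] [-176.2    0.4   90.2] F [-14.6   1.4  11.7] -> units [-0.26  0.22 -0.  ] yaw 0.02
[(-151.2, 525, 44.8), (-122.3, 98, 42.7), (-92.5, 78, 41.6), (-61.6, 61, 40.6), (-30.1, 41, 40.0), (1.6, 23, 40.2), (122.6, 155, 43.8), (151.4, 138, 44.2), (179.9, 125, 44.3)]
t 8.68 pos [ 540.6 -133.2  256.5] [-176.3    0.4   90.2] F [-11.5  -0.4   9.3] -> units [-0.23  0.17  0.01] yaw 0.02
```

View pics/wrist8.png

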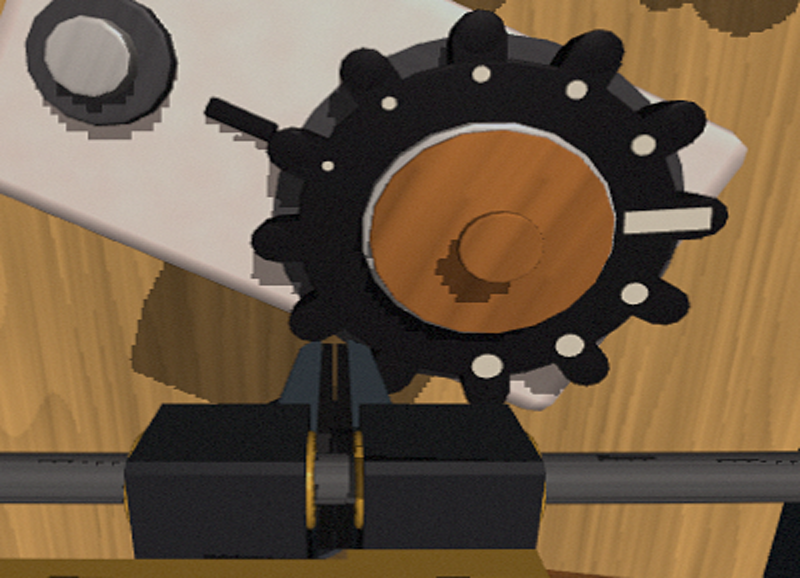

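{"api": "drive_tool", "payload": {
  "moves": [
    {"claw": 1,"dx": 0,"dy": 0.1,"dz": 0,"yaw": 0},
    {"claw": 1,"dx": 0,"dy": 0.1,"dz": 0,"yaw": 0}
  ]
}}

```text
time_s: 8.93
ee_pos: [537.6, -131.8, 256.3]
ee_rot: [-175.2, 0.3, 90.2]
force: [-8.6, 0.2, 5.7]
gripper_width: 0.4
```

```bash
python3 - <<'E'
from h import *
from workcell import telemetry
print(telemetry.state()["torque"])
snap(9,"side"); 
f=snap(9)
from workcell import grab_frame
c=grab_frame("side")["color"]; cv2.imwrite("pics/side9.png",cv2.resize(c[120:220,280:420],None,fx=5.5,fy=5.5,interpolation=cv2.INTER_CUBIC))
go([*tcp(245,49.5,90),256],90)
E
```

```text
[-0.1077751   1.48938927  0.06875654]
[(-153.2, 7, 40.8)]
[(-150.6, 538, 43.4), (-120.8, 99, 41.9), (-90.6, 84, 41.5), (-59.8, 59, 41.2), (-29.3, 38, 41.4), (1.2, 24, 41.5), (120.5, 152, 43.0), (150.0, 141, 42.9), (179.6, 126, 42.7)]
t 9.07 pos [ 537.7 -131.9  256.4] [-175.2    0.3   90.2] F [-9.3  1.9  5.8] -> units [-0.3   0.32 -0.01] yaw 0.02
```

View pics/side9.png

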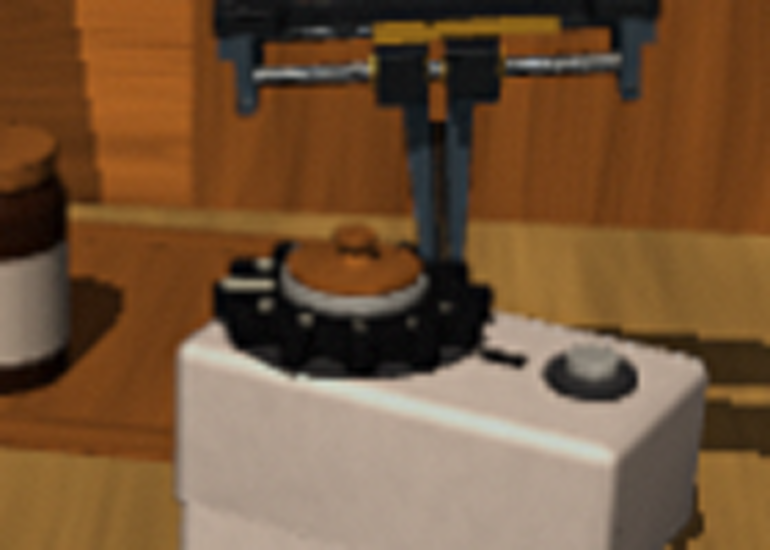

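```bash
python3 - <<'E'
from h import *
from workcell import grab_frame
f=pickle.load(open("f0.pkl","rb"))["side"]
for yy in (-132,-116,-100):
  for z in (256,263,280,290,300,310,320,335): 
    u=proj(f,[537.7,yy,z])[0]; print(yy,z,((u-[280,120])*5.5).round(0),end=" ")
  print()
w=grab_frame("wrist"); print("tip",[ray(w,(318,262),z).round(1) for z in (256,260)], w["pose"][:3,3])
print([ray(w,(x,298),z).round(1) for x in (215,420) for z in (290,300,310,320)])
E
```

```text
-132 256 [436. 254.] -132 263 [437. 239.] -132 280 [439. 202.] -132 290 [440. 179.] -132 300 [442. 157.] -132 310 [443. 134.] -132 320 [445. 112.] -132 335 [447.  77.] 
-116 256 [436. 268.] -116 263 [437. 253.] -116 280 [439. 215.] -116 290 [441. 193.] -116 300 [442. 170.] -116 310 [443. 147.] -116 320 [445. 124.] -116 335 [447.  89.] 
-100 256 [436. 283.] -100 263 [437. 267.] -100 280 [440. 229.] -100 290 [441. 206.] -100 300 [442. 183.] -100 310 [444. 160.] -100 320 [445. 137.] -100 335 [447. 102.] 
tip [array([ 538.4, -116.4,  256. ]), array([ 538.8, -114.8,  260. ])] [552.0113733  -47.72550489 425.95959078]
[array([ 492.9, -122.6,  290. ]), array([ 497.2, -117.1,  300. ]), array([ 501.6, -111.6,  310. ]), array([ 505.9, -106.1,  320. ]), array([ 586.5, -118.1,  290. ]), array([ 583.9, -112.9,  300. ]), array([ 581.4, -107.7,  310. ]), array([ 578.9, -102.6,  320. ])]
```

View pics/wrist9.png

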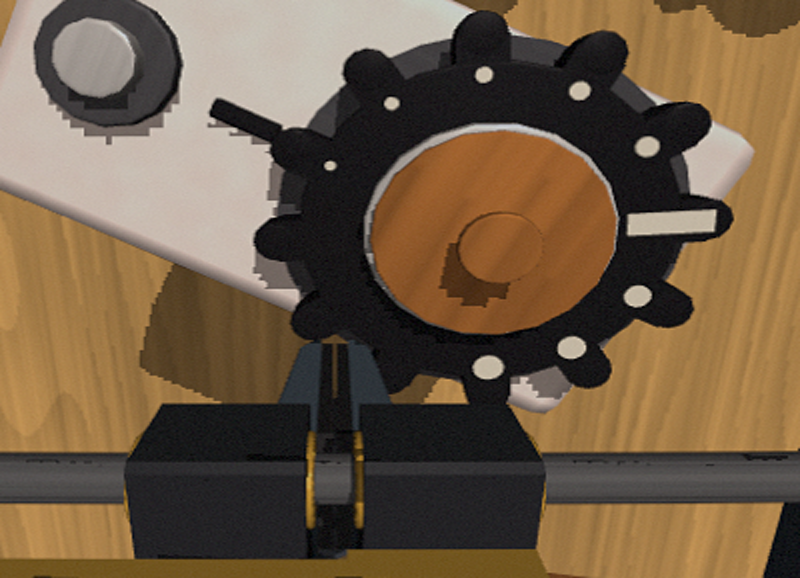

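```bash
cat >> h.py <<'E'
def idx_btn(f):
    c=f["color"]; g=c.max(2)
    out={}
    # index: dark blob on deck near expected
    for name,r0,z,dark in (("index",68,249,True),):
        u=proj(f,[*pol(IDX,r0),z])[0]; x,y=int(u[0]),int(u[1]); w=22
        sub=g[max(y-w,0):y+w,x-w:x+w]; m=(sub<60).astype(np.uint8)
        n,l,s,ce=cv2.connectedComponentsWithStats(m)
        for i in range(1,n):
            if s[i,4]>15:
                p=ray(f,ce[i]+[x-w,max(y-w,0)],z)[:2]-AX; out[i]=(p.round(1).tolist(),int(s[i,4]),round(float(np.degrees(np.arctan2(p[1],p[0]))-IDX),2),round(float(np.hypot(*p)),1))
    print("index blobs",out)
E
python3 - <<'E'
from h import *
from workcell import grab_frame
f=pickle.load(open("w1.pkl","rb")); idx_btn(f); wheel(f)
f=grab_frame("wrist"); idx_btn(f); wheel(f); pickle.dump(f,open("w9.pkl","wb"))
go([540,-132,256])
E
```

```text
index blobs {1: ([-61.5, 29.0], 249, 0.52, 68.0), 2: ([-49.0, 22.4], 110, 1.24, 53.8)}
[(-151.3, 262, 43.6), (-121.3, 50, 42.0), (-91.0, 37, 41.6), (-60.8, 29, 41.3), (-29.9, 21, 41.2), (0.4, 11, 41.6), (119.9, 87, 42.9), (149.5, 77, 42.9), (179.0, 65, 42.6)]
index blobs {1: ([-59.5, 28.1], 495, 0.51, 65.8)}
[(-150.6, 536, 43.4), (-120.8, 99, 41.9), (-90.6, 84, 41.5), (-59.8, 59, 41.2), (-29.3, 38, 41.4), (1.3, 23, 41.6), (120.5, 155, 42.9), (150.0, 140, 43.0), (179.6, 127, 42.7)]
t 9.18 pos [ 537.7 -131.9  256.4] [-175.2    0.3   90.2] F [-9.3  0.4  6.8] -> units [-0.    0.12  0.01] yaw 0
```

{"api": "drive_tool", "payload": {
  "moves": [
    {"claw": 1,"dx": -0.25,"dy": 0.6,"dz": 0,"yaw": 0}
  ]
}}

```text
time_s: 9.3
ee_pos: [544.5, -135.5, 256.9]
ee_rot: [-174.5, 0.1, 90.2]
force: [-15.7, 1.9, 16.5]
gripper_width: 0.3
```

```bash
python3 - <<'E'
from h import *
f=snap(10); idx_btn(f)
go([540,-132,256])
E
```

```text
[(-128.0, 96, 45.9), (-100.0, 83, 42.2), (-68.8, 61, 38.3), (128.4, 155, 47.2)]
index blobs {1: ([-57.2, 27.0], 340, 0.58, 63.3)}
t 9.35 pos [ 547.2 -136.8  256.7] [-174.7    0.3   90.2] F [-6.6 -1.7  8.6] -> units [ 0.24 -0.35  0.07] yaw 0
```

View pics/wrist10.png

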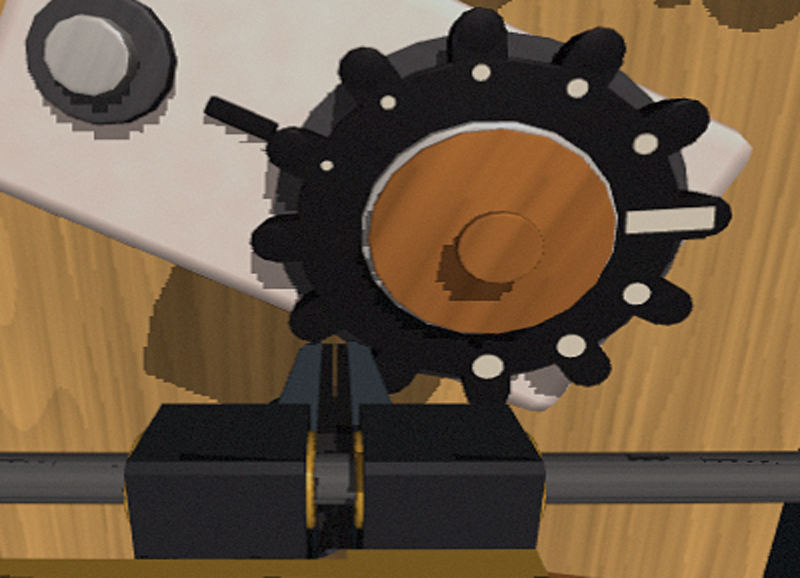

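{"api": "drive_tool", "payload": {
  "moves": [
    {"claw": 1,"dx": 0.2,"dy": -0.5,"dz": 0,"yaw": 0},
    {"claw": 1,"dx": 0,"dy": -0.4,"dz": 0,"yaw": 0},
    {"claw": 1,"dx": 0,"dy": 0,"dz": 0,"yaw": 0}
  ]
}}

```text
time_s: 9.72
ee_pos: [528.4, -132.0, 256.8]
ee_rot: [-174.4, 0.2, 90.2]
force: [-0.5, -0.1, 0.2]
gripper_width: 0.8
```

```bash
python3 - <<'E'
from h import *
f=snap(11); idx_btn(f); snap(11,"top")
go([540,-132,256])
E
```

```text
[(-151.2, 553, 43.5), (-121.4, 105, 41.8), (-91.0, 81, 41.4), (-60.4, 60, 41.3), (-29.7, 40, 41.3), (0.7, 23, 41.7), (119.9, 157, 43.0), (149.4, 142, 42.9), (178.9, 131, 42.7)]
index blobs {1: ([-59.4, 28.0], 493, 0.51, 65.6)}
[(-149.8, 38, 42.4), (-119.9, 6, 42.0), (149.9, 10, 41.7), (179.9, 9, 41.9)]
t 9.82 pos [ 528.7 -132.   256.8] [-1.744e+02  1.000e-01  9.020e+01] F [ 0.1 -0.3  0.5] -> units [-0.    0.57 -0.01] yaw 0
```

View pics/wrist11.png

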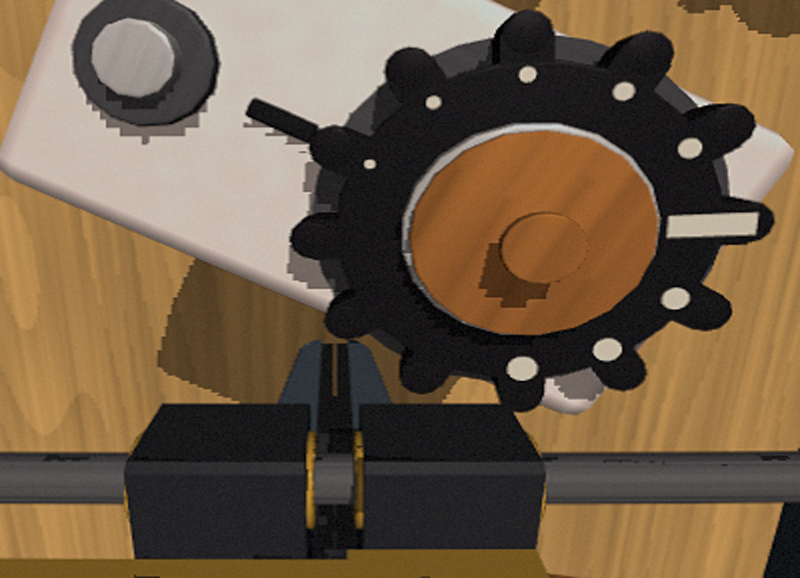

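The wheel itself did not turn. The grinder only rocked, and it has returned exactly to its place. The outer backs of the closed fingers are tapered and catch badly on the lobe, so I'll open the gripper and push the lobe with the vertical inner face of one finger, along the tangent.

{"api": "drive_tool", "payload": {
  "moves": [
    {"claw": 1,"dx": -0.9,"dy": 0,"dz": 0,"yaw": 0},
    {"claw": -1,"dx": -0.9,"dy": 0,"dz": -0.1,"yaw": 0.8},
    {"claw": -1,"dx": 0,"dy": 0,"dz": 0,"yaw": 1},
    {"claw": -1,"dx": 0,"dy": 0,"dz": 0,"yaw": 1},
    {"claw": -1,"dx": 0,"dy": 0,"dz": 0,"yaw": 0.2}
  ]
}}

```text
time_s: 10.45
ee_pos: [531.2, -174.8, 258.5]
ee_rot: [-175.3, 2.7, 63.7]
force: [-0.3, 0.7, 0.7]
gripper_width: 37.5
```

```bash
cat >> h.py <<'E'
def tcpo(s,ri,w=91.4,a=None):
    a=IDX+90 if a is None else a
    d=pol(a,1)-AX; e=pol(a+90,1)-AX
    return AX+(ri+16)*d+(s+w/2)*e
E
python3 - <<'E'
from h import *
f=snap(12)
go([*tcpo(-13,70),256],64.2)
go([*tcpo(-9,51),256],64.2)
E
```

```text
[(-29.8, 48, 41.6), (0.6, 27, 41.8), (119.8, 212, 42.8), (149.4, 196, 42.7), (179.0, 191, 42.6)]
t 10.5 pos [ 531.2 -174.7  258.5] [-175.3    2.7   63.7] F [-0.5 -1.1  0.5] -> units [ 1.07  1.47 -0.05] yaw -0.06
t 10.5 pos [ 531.2 -174.7  258.5] [-175.3    2.7   63.7] F [-0.5 -1.1  0.5] -> units [ 2.02  1.66 -0.11] yaw -0.06
```

View pics/wrist12.png

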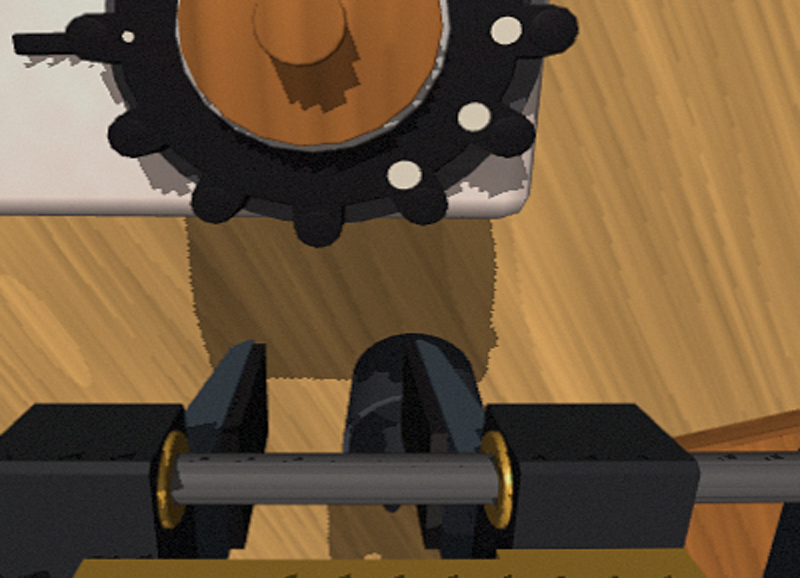

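{"api": "drive_tool", "payload": {
  "moves": [
    {"claw": -1,"dx": 0.2,"dy": 0.7,"dz": 0,"yaw": 0},
    {"claw": -1,"dx": 0.4,"dy": 0.7,"dz": 0,"yaw": 0},
    {"claw": -1,"dx": 0.4,"dy": 0.1,"dz": 0,"yaw": 0},
    {"claw": -1,"dx": 0,"dy": 0,"dz": 0.1,"yaw": 0}
  ]
}}

```text
time_s: 11.0
ee_pos: [570.2, -170.4, 252.3]
ee_rot: [-175.3, 2.7, 63.9]
force: [-0.2, -0.9, -0.1]
gripper_width: 81.4
```

```bash
python3 - <<'E'
from h import *
f=snap(13)
go([*tcpo(-10,51),255],64.2)
E
```

```text
[(-121.0, 138, 41.8), (-90.6, 102, 41.6), (-72.9, 43, 47.9), (-60.1, 67, 41.5), (-29.7, 43, 41.7), (0.6, 23, 41.9), (119.8, 190, 42.8), (149.3, 184, 42.7), (179.0, 173, 42.4)]
t 11.05 pos [ 569.7 -170.5  251.9] [-175.3    2.7   63.9] F [-0.   0.1  0.4] -> units [ 0.97 -0.04 -0.2 ] yaw -0.04
```

View pics/wrist13.png

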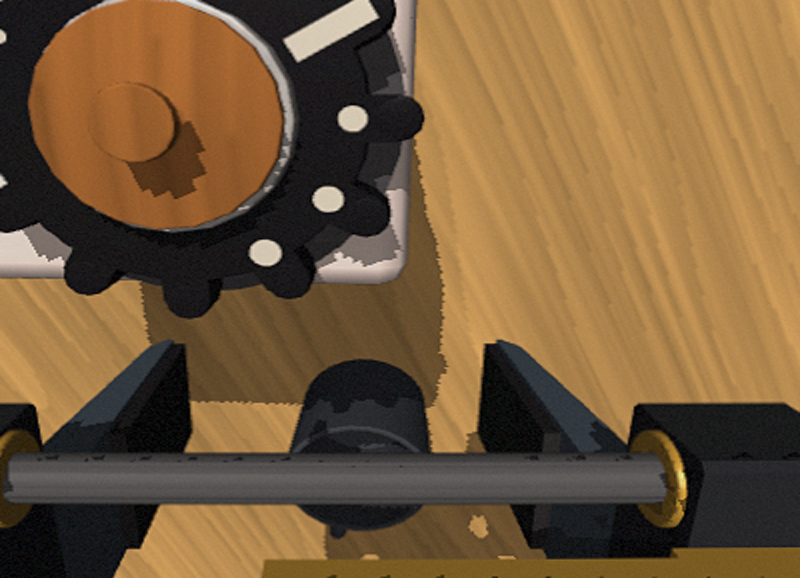

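{"api": "drive_tool", "payload": {
  "moves": [
    {"claw": -1,"dx": 0,"dy": -0.2,"dz": -0.2,"yaw": 0},
    {"claw": -1,"dx": 0,"dy": 0,"dz": 0,"yaw": 0}
  ]
}}

```text
time_s: 11.3
ee_pos: [565.8, -168.4, 256.6]
ee_rot: [-175.2, 2.7, 63.9]
force: [0.0, -0.3, -0.2]
gripper_width: 91.3
```

```bash
python3 - <<'E'
from h import *
f=snap(14)
go([*tcpo(-10,51),255],64.2)
E
```

```text
[(-121.0, 130, 41.8), (-90.4, 98, 41.5), (-60.1, 66, 41.4), (-29.7, 36, 41.6), (0.8, 22, 41.9), (119.8, 185, 42.8), (149.3, 174, 42.7), (179.0, 160, 42.4)]
t 11.35 pos [ 565.8 -168.5  256.4] [-175.2    2.7   63.9] F [-0.3 -0.5 -0.8] -> units [0.97 0.2  0.  ] yaw -0.04
```

View pics/wrist14.png

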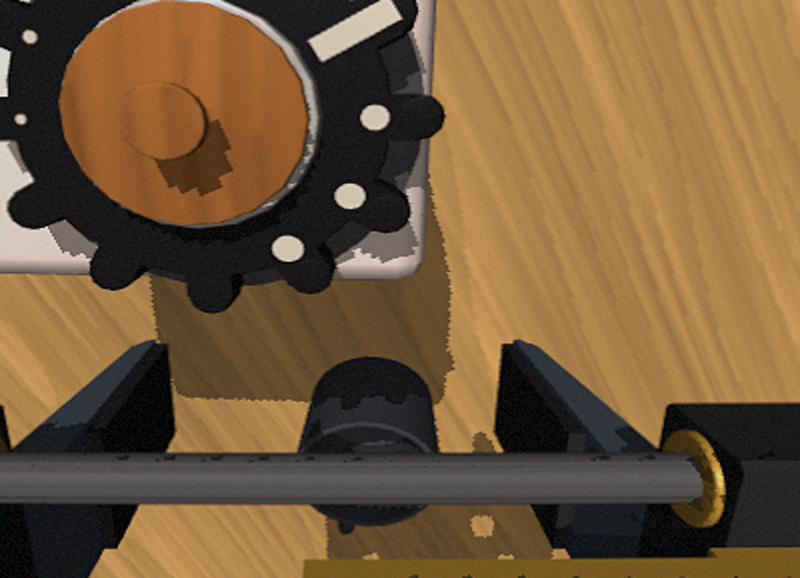

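{"api": "drive_tool", "payload": {
  "moves": [
    {"claw": -1,"dx": 0.45,"dy": 0,"dz": 0,"yaw": 0},
    {"claw": -1,"dx": 0.45,"dy": 0,"dz": 0.05,"yaw": 0},
    {"claw": -1,"dx": 0,"dy": 0,"dz": 0,"yaw": 0}
  ]
}}

```text
time_s: 11.72
ee_pos: [574.0, -151.2, 254.7]
ee_rot: [-175.3, 2.7, 63.9]
force: [-0.8, -0.7, -0.9]
gripper_width: 91.2
```

```bash
python3 - <<'E'
from h import *
f=snap(15)
go([*tcpo(-10,51),255],64.2)
E
```

```text
[(-121.0, 116, 41.7), (-90.7, 87, 41.5), (-60.1, 59, 41.5), (-29.4, 39, 41.6), (0.6, 20, 41.9), (119.7, 168, 42.9), (149.2, 157, 42.7), (178.9, 154, 42.4)]
t 11.78 pos [ 573.9 -151.4  254.8] [-175.3    2.7   63.9] F [0.5 1.1 0.1] -> units [ 0.02  0.21 -0.03] yaw -0.04
```

View pics/wrist15.png

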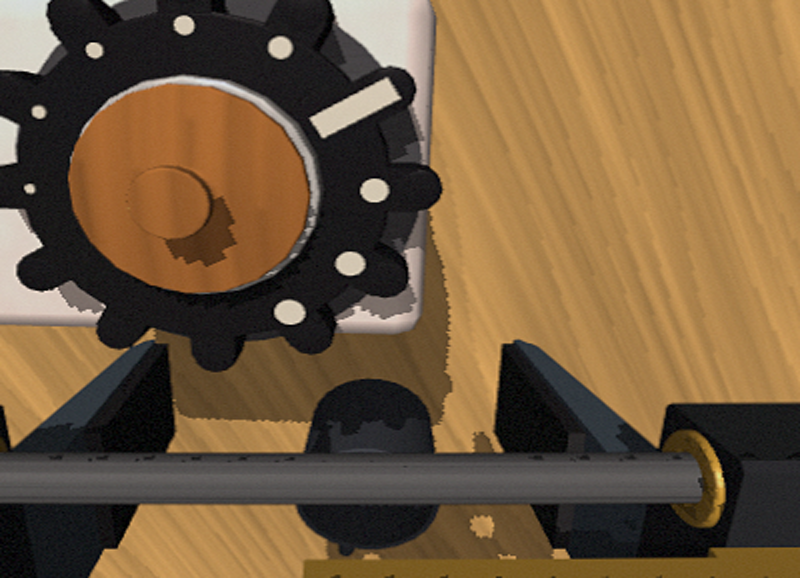

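{"api": "drive_tool", "payload": {
  "moves": [
    {"claw": -1,"dx": 0,"dy": 0.3,"dz": 0,"yaw": 0},
    {"claw": -1,"dx": 0,"dy": 0.3,"dz": 0,"yaw": 0}
  ]
}}

```text
time_s: 12.02
ee_pos: [581.9, -155.4, 253.7]
ee_rot: [-174.7, 2.8, 63.9]
force: [-11.5, 5.4, 4.2]
gripper_width: 91.2
```

```bash
python3 - <<'E'
from h import *
f=snap(16)
go([*tcpo(-10,51),255],64.2)
E
```

```text
[(-120.4, 114, 41.7), (-89.9, 89, 41.4), (-59.4, 63, 41.4), (-28.8, 39, 41.4), (1.5, 20, 41.8), (120.6, 168, 43.0), (150.0, 161, 42.9), (179.6, 153, 42.5)]
t 12.07 pos [ 581.7 -155.4  253.6] [-174.7    2.8   63.9] F [-9.   4.7  5.8] -> units [ 0.03 -0.23 -0.05] yaw -0.03
```

View pics/wrist16.png

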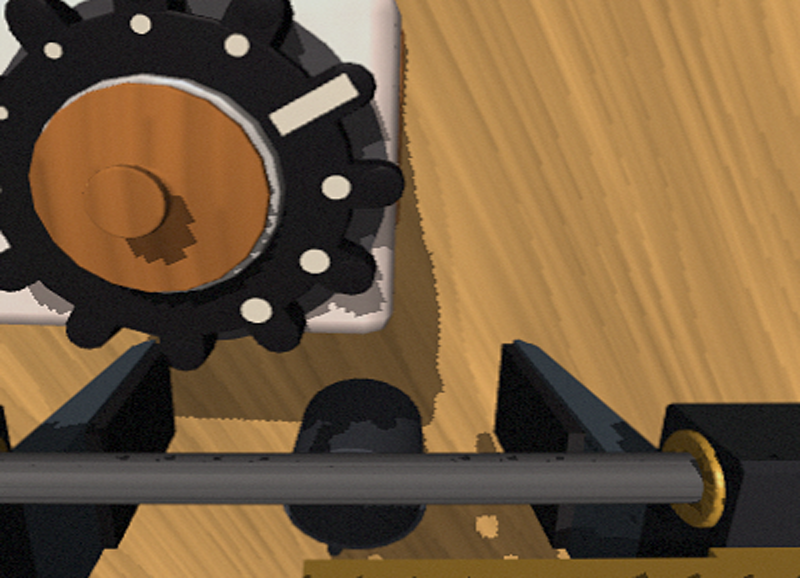

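{"api": "drive_tool", "payload": {
  "moves": [
    {"claw": -1,"dx": 0,"dy": 0.3,"dz": 0,"yaw": 0}
  ]
}}

```text
time_s: 12.2
ee_pos: [582.6, -155.9, 253.1]
ee_rot: [-173.9, 2.8, 63.9]
force: [-11.1, 6.3, 7.8]
gripper_width: 91.5
```

```bash
python3 - <<'E'
from h import *
f=snap(17); pickle.dump(f,open("w17.pkl","wb"))
go([*tcpo(-10,51),255],64.2)
E
```

```text
[(-121.3, 117, 42.1), (-90.9, 86, 41.4), (-60.1, 60, 41.0), (-29.0, 35, 40.8), (1.8, 20, 41.1), (121.5, 168, 43.4), (150.6, 158, 43.6), (179.7, 154, 43.5)]
t 12.25 pos [ 583.  -156.1  253.1] [-173.9    2.8   63.9] F [-9.7  5.4  9. ] -> units [ 0.03 -0.31 -0.07] yaw -0.03
```

View pics/wrist17.png

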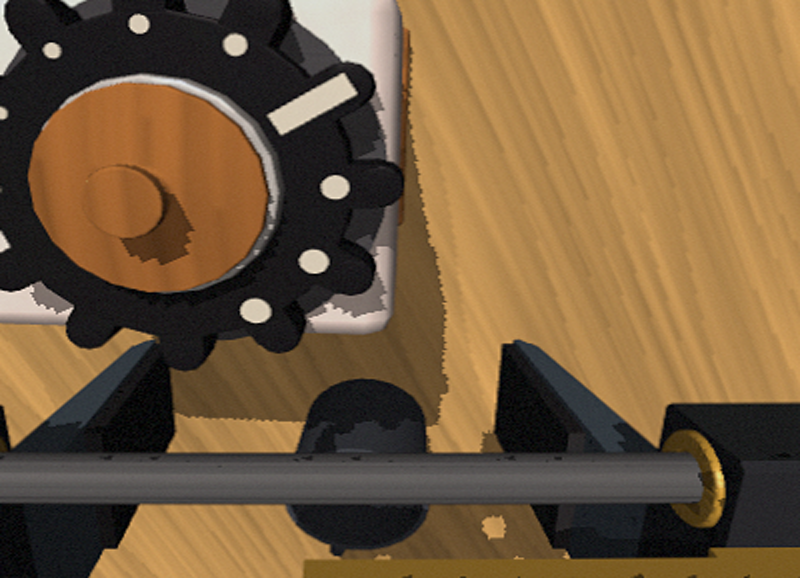

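{"api": "drive_tool", "payload": {
  "moves": [
    {"claw": -1,"dx": 0,"dy": 0.1,"dz": -0.25,"yaw": 0},
    {"claw": -1,"dx": 0,"dy": 0.2,"dz": -0.1,"yaw": 0}
  ]
}}

```text
time_s: 12.5
ee_pos: [582.1, -155.7, 256.2]
ee_rot: [-172.5, 2.8, 64.0]
force: [-9.3, 4.4, -3.5]
gripper_width: 91.0
```

```bash
python3 - <<'E'
from h import *
f=snap(18)
go([*tcpo(-10,51),255],64.2)
from workcell import telemetry
print(telemetry.state()["torque"])
E
```

```text
[(-120.4, 111, 41.6), (-89.9, 81, 41.5), (-59.3, 56, 41.5), (-28.8, 33, 41.5), (1.5, 20, 41.9), (120.4, 159, 42.8), (149.9, 157, 42.7), (179.6, 147, 42.5)]
t 12.55 pos [ 582.1 -155.7  255.9] [-172.5    2.8   64. ] F [-8.   3.5 -0.2] -> units [ 0.04 -0.24  0.08] yaw -0.02
[0.64994911 1.42582555 0.03036225]
```

{"api": "drive_tool", "payload": {
  "moves": [
    {"claw": -1,"dx": 0,"dy": -0.3,"dz": 0.1,"yaw": 0},
    {"claw": -1,"dx": 0,"dy": -0.3,"dz": 0,"yaw": 0},
    {"claw": -1,"dx": 0,"dy": -0.2,"dz": 0,"yaw": 0}
  ]
}}

```text
time_s: 12.92
ee_pos: [568.3, -150.0, 255.5]
ee_rot: [-172.6, 2.9, 64.0]
force: [1.5, -2.8, 0.2]
gripper_width: 91.2
```

```bash
python3 - <<'E'
from h import *
f=snap(19)
go([*tcpo(-10,51),255],64.2)
E
```

```text
[(-121.1, 114, 41.7), (-90.7, 85, 41.4), (-60.0, 60, 41.5), (-29.5, 36, 41.7), (0.6, 20, 41.9), (119.7, 169, 42.9), (149.2, 158, 42.7), (178.9, 150, 42.4)]
t 12.97 pos [ 567.8 -149.9  255.7] [-172.6    2.9   64. ] F [ 0.3 -3.  -0.4] -> units [ 0.09  0.52 -0.04] yaw -0.03
```

View pics/wrist19.png

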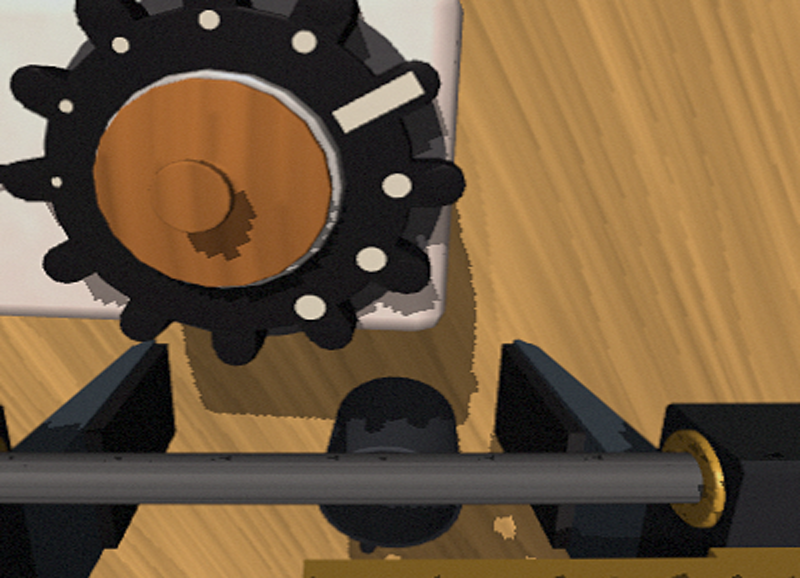

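{"api": "drive_tool", "payload": {
  "moves": [
    {"claw": -1,"dx": 0,"dy": -0.25,"dz": 0,"yaw": 0},
    {"claw": -1,"dx": 0,"dy": -0.2,"dz": 0,"yaw": 0}
  ]
}}

```text
time_s: 13.22
ee_pos: [559.4, -145.6, 257.2]
ee_rot: [-172.6, 2.9, 63.9]
force: [0.2, -0.0, 0.1]
gripper_width: 91.1
```

```bash
python3 - <<'E'
from h import *
f=snap(20)
go([*tcpo(-10,51),255],64.2)
E
```

```text
[(-121.1, 118, 41.6), (-90.7, 85, 41.4), (-60.2, 57, 41.3), (-29.6, 36, 41.5), (0.5, 18, 41.8), (119.8, 170, 42.9), (149.3, 163, 42.7), (178.9, 150, 42.4)]
t 13.28 pos [ 559.  -145.4  257.4] [-172.6    2.9   63.9] F [ 1.1  0.3 -0.1] -> units [ 0.09  1.02 -0.02] yaw -0.03
```

View pics/wrist20.png

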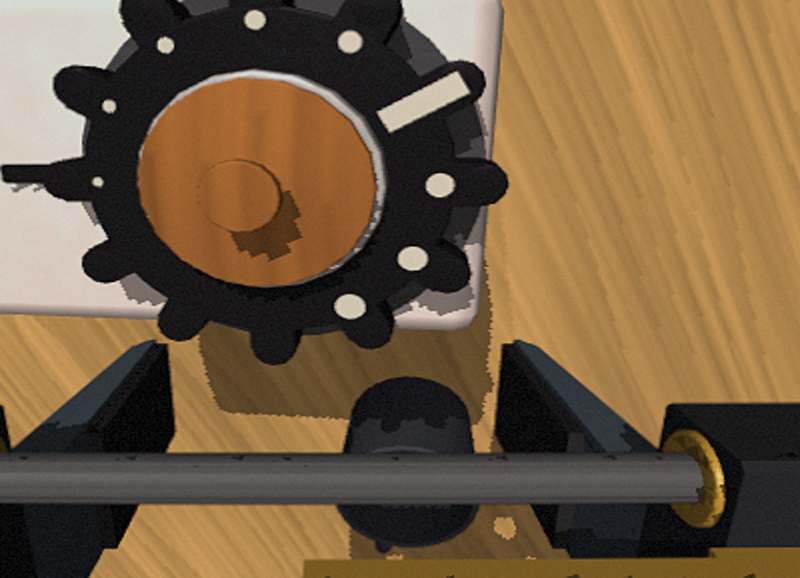

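{"api": "drive_tool", "payload": {
  "moves": [
    {"claw": -1,"dx": -1,"dy": -0.2,"dz": -0.15,"yaw": 0},
    {"claw": -1,"dx": -0.2,"dy": -0.8,"dz": -0.1,"yaw": 0},
    {"claw": -1,"dx": 0,"dy": -0.8,"dz": 0,"yaw": 0},
    {"claw": -1,"dx": 0,"dy": -0.8,"dz": 0,"yaw": 0},
    {"claw": -1,"dx": 0,"dy": 0,"dz": 0,"yaw": 0}
  ]
}}

```text
time_s: 13.9
ee_pos: [497.9, -143.3, 271.9]
ee_rot: [-172.6, 2.8, 63.9]
force: [0.2, -0.2, -1.3]
gripper_width: 91.1
```

```bash
python3 - <<'E'
from h import *
f=snap(21)
go([*tcpo(9-91.4,51),262],64.2)
E
```

```text
[(-121.3, 124, 41.9), (-90.9, 94, 41.5), (-60.3, 61, 41.4), (-29.8, 39, 41.4), (0.6, 21, 41.7), (119.9, 185, 42.9), (149.5, 173, 42.9), (178.9, 167, 42.6)]
t 13.95 pos [ 498.4 -143.6  271.7] [-172.6    2.8   63.9] F [-1.  -0.8  0.5] -> units [1.34 0.21 0.39] yaw -0.03
```

View pics/wrist21.png

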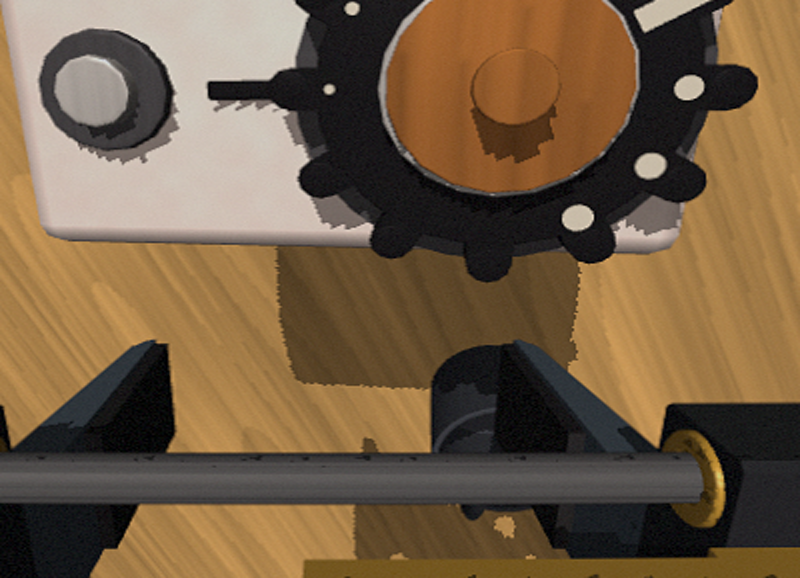

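{"api": "drive_tool", "payload": {
  "moves": [
    {"claw": -1,"dx": 0.2,"dy": 0.35,"dz": 0.3,"yaw": 0},
    {"claw": -1,"dx": 0.55,"dy": 0,"dz": 0.15,"yaw": 0},
    {"claw": -1,"dx": 0.5,"dy": 0,"dz": 0.1,"yaw": 0},
    {"claw": -1,"dx": 0,"dy": 0,"dz": 0,"yaw": 0}
  ]
}}

```text
time_s: 14.45
ee_pos: [516.0, -123.5, 256.9]
ee_rot: [-172.5, 3.0, 63.9]
force: [-1.5, -3.1, 2.2]
gripper_width: 91.4
```

```bash
python3 - <<'E'
from h import *
f=snap(22)
go([*tcpo(9-91.4,51),262],64.2)
E
```

```text
[(-121.1, 133, 41.9), (-90.8, 99, 41.5), (-60.2, 62, 41.3), (-29.7, 40, 41.5), (0.9, 22, 41.7), (120.0, 180, 42.9), (149.6, 175, 42.9), (179.2, 163, 42.7)]
t 14.5 pos [ 515.9 -123.5  256.9] [-172.5    2.9   63.9] F [-2.  -2.4  1.5] -> units [ 0.01 -0.22 -0.23] yaw -0.03
```

View pics/wrist22.png

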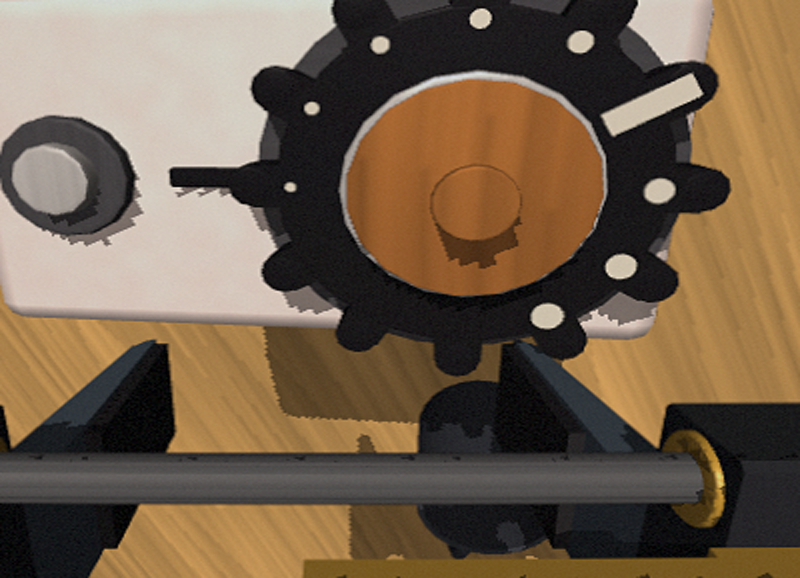

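{"api": "drive_tool", "payload": {
  "moves": [
    {"claw": -1,"dx": 0,"dy": -0.35,"dz": -0.1,"yaw": 0},
    {"claw": -1,"dx": 0,"dy": -0.35,"dz": 0,"yaw": 0}
  ]
}}

```text
time_s: 14.75
ee_pos: [507.6, -118.9, 259.8]
ee_rot: [-173.1, 2.9, 63.9]
force: [12.4, -9.6, -7.5]
gripper_width: 91.2
```

```bash
python3 - <<'E'
from h import *
f=snap(23)
go([*tcpo(9-91.4,51),262],64.2)
E
```

```text
[(-120.5, 125, 40.8), (-89.7, 95, 41.1), (-59.0, 63, 41.6), (-28.9, 39, 42.4), (0.6, 23, 43.0), (117.5, 179, 42.6), (147.5, 168, 42.0), (156.6, 17, 47.3), (177.7, 161, 41.4)]
t 14.8 pos [ 506.5 -119.   260.1] [-173.1    3.    63.9] F [ 8.  -9.2 -7. ] -> units [ 0.03  0.32 -0.14] yaw -0.04
```

View pics/wrist23.png

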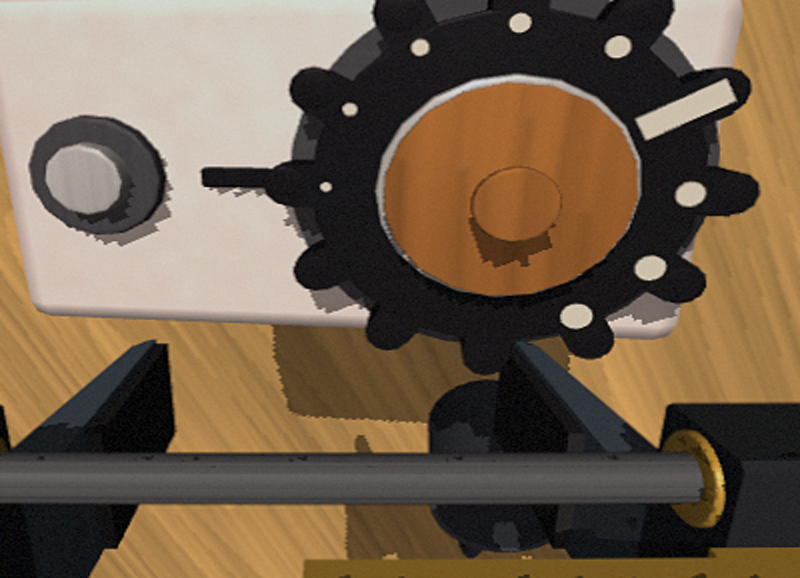

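{"api": "drive_tool", "payload": {
  "moves": [
    {"claw": -1,"dx": 0,"dy": 0.2,"dz": 0,"yaw": 0},
    {"claw": -1,"dx": -1,"dy": 0,"dz": 0,"yaw": 0},
    {"claw": -1,"dx": -0.2,"dy": 0,"dz": -1,"yaw": 0},
    {"claw": -1,"dx": 0,"dy": 0,"dz": -1,"yaw": 0},
    {"claw": -1,"dx": 0,"dy": 0,"dz": -1,"yaw": 0}
  ]
}}

```text
time_s: 15.42
ee_pos: [502.9, -144.8, 321.2]
ee_rot: [-172.7, 2.9, 63.8]
force: [-0.2, -0.3, -0.1]
gripper_width: 90.7
```

```bash
cat >> h.py <<'E'
def tcpn(s,r_in,z=None):  # +y side, tool yaw 64.2, -x end of right finger inner face at tangential s (along 334), radius r_in (along 64.2)
    d=pol(IDX-90,1)-AX; e=pol(IDX+180,1)-AX
    return AX+(r_in+16)*d+(s-45.7)*e
E
python3 - <<'E'
from h import *
f=snap(24); idx_btn(f)
go([*tcpn(12,75),320],64.2)
go([*tcpn(12,75),260],64.2)
E
```

```text
[(-152.4, 379, 41.1), (-120.8, 66, 39.6), (-89.0, 54, 40.2), (-57.9, 35, 41.4), (-27.8, 19, 42.6), (1.3, 9, 43.8), (115.9, 109, 42.9), (145.7, 99, 41.7), (176.1, 90, 40.7)]
index blobs {1: ([-57.6, 27.0], 406, 0.68, 63.7)}
t 15.47 pos [ 504.3 -145.2  324. ] [-173.     2.8   63.8] F [ 1.3 -0.3  2.3] -> units [ 9.16 -0.08 -0.25] yaw -0.04
t 15.47 pos [ 504.3 -145.2  324. ] [-173.     2.8   63.8] F [ 1.3 -0.3  2.3] -> units [9.31 0.29 2.73] yaw -0.04
```

{"api": "drive_tool", "payload": {
  "moves": [
    {"claw": -1,"dx": 1,"dy": 0,"dz": 0,"yaw": 0},
    {"claw": -1,"dx": 1,"dy": 0,"dz": 0,"yaw": 0},
    {"claw": -1,"dx": 1,"dy": 0,"dz": -0.1,"yaw": 0},
    {"claw": -1,"dx": 1,"dy": 0,"dz": -0.1,"yaw": 0},
    {"claw": -1,"dx": 1,"dy": 0,"dz": -0.1,"yaw": 0}
  ]
}}

```text
time_s: 16.1
ee_pos: [550.1, -49.7, 323.0]
ee_rot: [-172.8, 2.8, 63.8]
force: [0.7, -0.4, -0.3]
gripper_width: 91.3
```

{"api": "drive_tool", "payload": {
  "moves": [
    {"claw": -1,"dx": 1,"dy": 0,"dz": 0,"yaw": 0},
    {"claw": -1,"dx": 1,"dy": 0,"dz": 0,"yaw": 0},
    {"claw": -1,"dx": 1,"dy": 0,"dz": 0,"yaw": 0},
    {"claw": -1,"dx": 1,"dy": 0,"dz": 0,"yaw": 0},
    {"claw": -1,"dx": 0,"dy": 0,"dz": 0,"yaw": 0}
  ]
}}

```text
time_s: 16.73
ee_pos: [588.5, 29.1, 317.9]
ee_rot: [-172.7, 2.9, 64.0]
force: [0.2, -1.4, -0.0]
gripper_width: 91.1
```

```bash
python3 - <<'E'
from h import *
f=snap(25)
go([*tcpn(12,75),320],64.2)
go([*tcpn(12,75),260],64.2)
E
```

```text
[]
t 16.77 pos [588.2  28.4 318.1] [-172.7    2.9   63.9] F [0.8 0.4 0.3] -> units [-0.49  0.01 -0.07] yaw -0.03
t 16.77 pos [588.2  28.4 318.1] [-172.7    2.9   63.9] F [0.8 0.4 0.3] -> units [-0.34  0.39  2.9 ] yaw -0.03
```

View pics/wrist25.png

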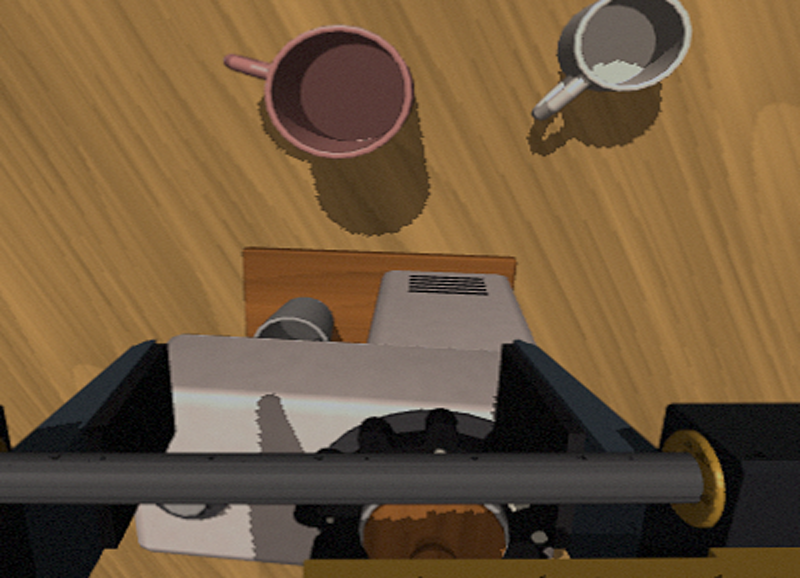

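{"api": "drive_tool", "payload": {
  "moves": [
    {"claw": -1,"dx": 0,"dy": 0.1,"dz": 0.8,"yaw": 0},
    {"claw": -1,"dx": 0,"dy": 0.1,"dz": 0.8,"yaw": 0},
    {"claw": -1,"dx": 0,"dy": 0.1,"dz": 0.8,"yaw": 0},
    {"claw": -1,"dx": 0,"dy": 0,"dz": 0.3,"yaw": 0},
    {"claw": -1,"dx": 0,"dy": 0,"dz": 0,"yaw": 0}
  ]
}}

```text
time_s: 17.4
ee_pos: [584.0, 22.8, 259.6]
ee_rot: [-172.6, 3.0, 63.7]
force: [1.0, 0.1, 0.2]
gripper_width: 91.0
```

```bash
python3 - <<'E'
from h import *
f=snap(26); snap(26,"top")
go([*tcpn(12,75),260],64.2)
go([*tcpn(12,52),260],64.2)
E
```

```text
[]
[]
t 17.5 pos [584.5  23.  260.3] [-172.7    3.    63.7] F [-0.1 -0.2  0.5] -> units [-0.16  0.07  0.02] yaw -0.06
t 17.5 pos [584.5  23.  260.3] [-172.7    3.    63.7] F [-0.1 -0.2  0.5] -> units [-1.3   0.09  0.07] yaw -0.06
```

View pics/wrist26.png

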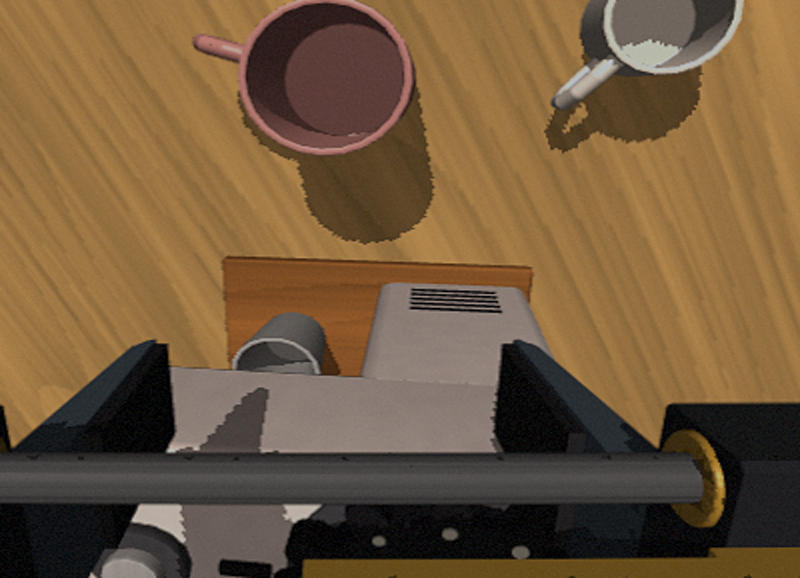

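View pics/top26.png

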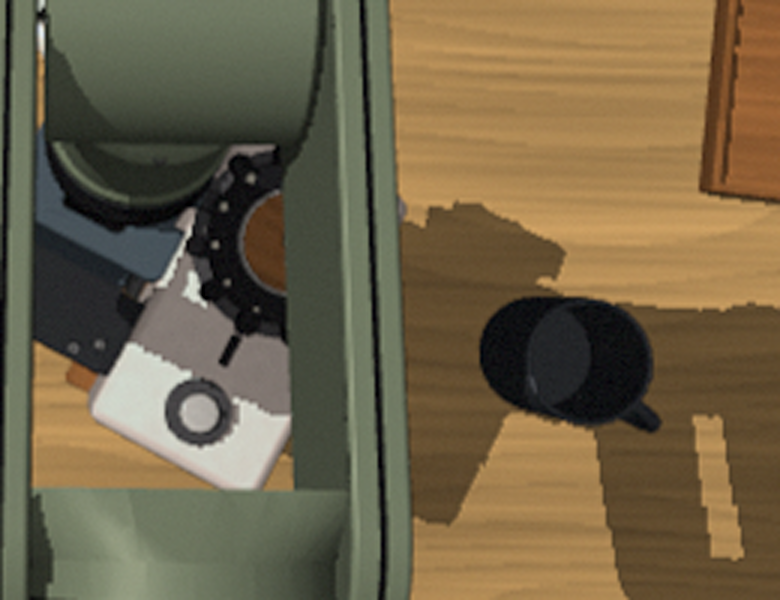

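{"api": "drive_tool", "payload": {
  "moves": [
    {"claw": -1,"dx": -0.5,"dy": 0,"dz": 0,"yaw": 0},
    {"claw": -1,"dx": -0.5,"dy": 0.05,"dz": 0,"yaw": 0},
    {"claw": -1,"dx": -0.2,"dy": 0,"dz": 0,"yaw": 0}
  ]
}}

```text
time_s: 17.88
ee_pos: [574.7, -0.6, 262.9]
ee_rot: [-172.9, 3.0, 63.7]
force: [-0.1, -0.5, -0.2]
gripper_width: 91.4
```

```bash
sed -i 's/hsv\[...,2\]>150)&(hsv\[...,1\]<70)/hsv[...,2]>95)\&(hsv[...,1]<75)/' h.py; python3 - <<'E'
from h import *
f=snap(27); snap(27,"top")
go([*tcpn(12,52),260],64.2)
E
```

```text
[(-27.3, 22, 42.3)]
[]
t 17.98 pos [ 5.748e+02 -3.000e-01  2.628e+02] [-172.8    3.    63.7] F [ 0.1 -0.6 -0.3] -> units [-0.04  0.01  0.14] yaw -0.06
```

View pics/top27.png

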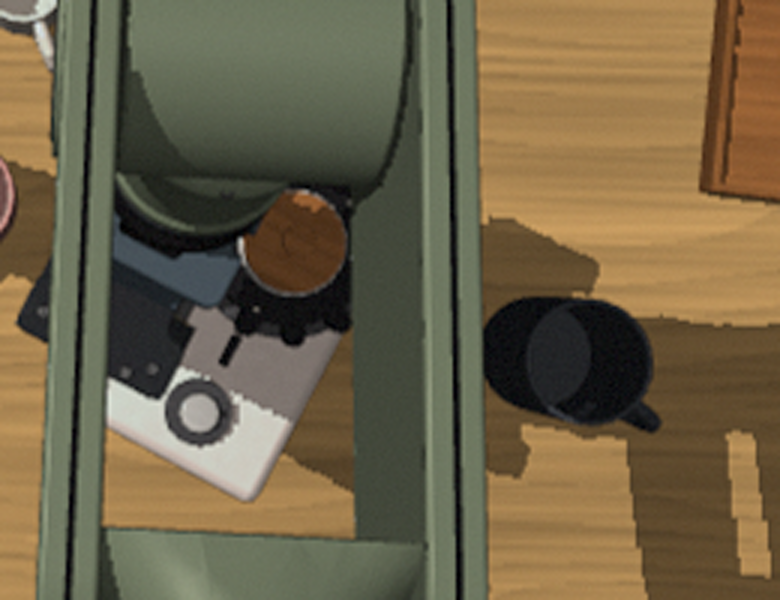

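{"api": "drive_tool", "payload": {
  "moves": [
    {"claw": -1,"dx": 0,"dy": -0.3,"dz": 0.05,"yaw": 0},
    {"claw": -1,"dx": 0,"dy": -0.3,"dz": 0,"yaw": 0},
    {"claw": -1,"dx": 0,"dy": -0.3,"dz": 0,"yaw": 0}
  ]
}}

```text
time_s: 18.35
ee_pos: [564.9, 6.1, 263.6]
ee_rot: [-173.9, 2.8, 63.7]
force: [12.4, -3.0, -2.9]
gripper_width: 91.3
```

```bash
python3 - <<'E'
from h import *
f=snap(28); snap(28,"top"); snap(28,"side")
go([*tcpn(12,52),260],64.2)
E
```

```text
[(-26.4, 23, 42.4)]
[(-27.9, 6, 43.3)]
[]
t 18.5 pos [564.7   7.6 264.2] [-173.8    2.6   63.7] F [ 9.3 -0.3 -1. ] -> units [-0.17  0.64  0.15] yaw -0.06
```

View pics/wrist28.png

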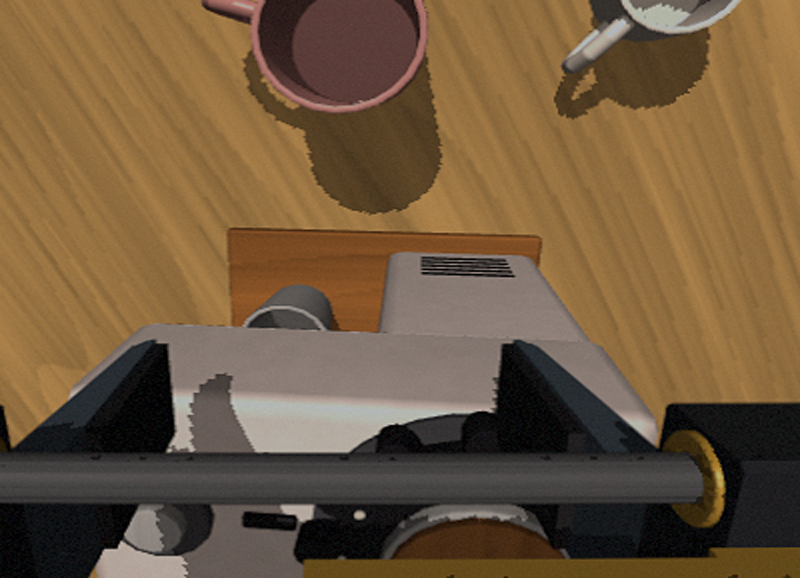

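View pics/side28.png

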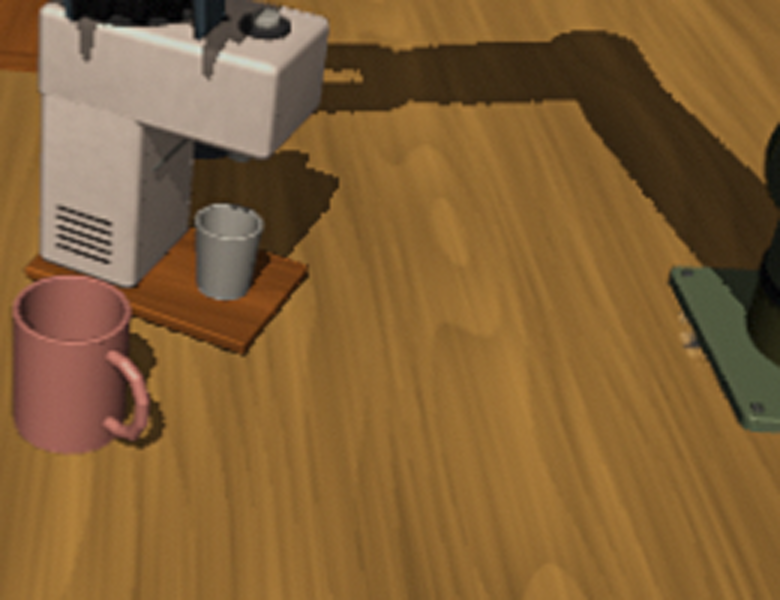

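```bash
python3 - <<'E'
from h import *
from workcell import grab_frame
c=grab_frame("side")["color"]; cv2.imwrite("pics/side29.png",cv2.resize(c[90:240,270:430],None,fx=5,fy=4,interpolation=cv2.INTER_CUBIC))
E
```

```text
(no output)
```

View pics/side29.png

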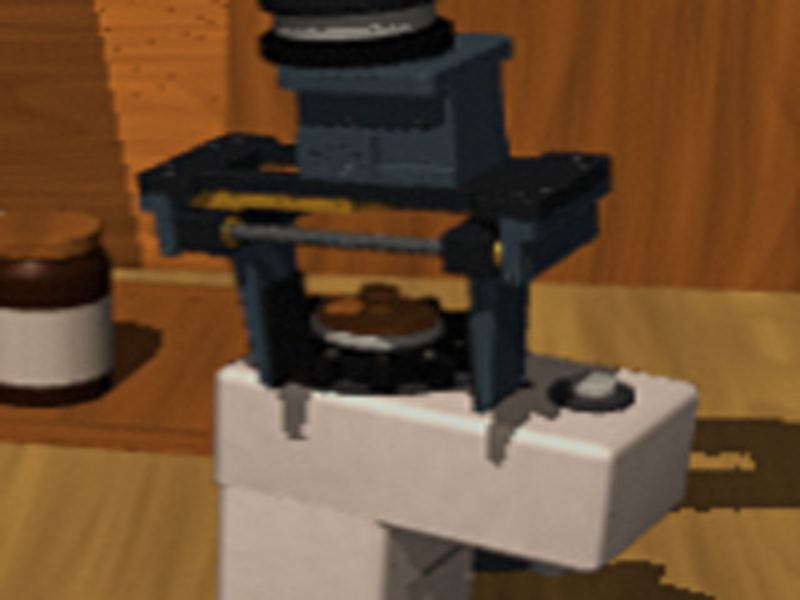

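{"api": "drive_tool", "payload": {
  "moves": [
    {"claw": -1,"dx": -0.1,"dy": -0.6,"dz": 0,"yaw": 0}
  ]
}}

```text
time_s: 18.68
ee_pos: [557.0, 12.2, 265.8]
ee_rot: [-174.2, 2.3, 63.8]
force: [1.3, 1.6, 0.7]
gripper_width: 91.2
```

```bash
python3 - <<'E'
from h import *
f=snap(30); snap(30,"top")
go([*tcpn(12,52),260],64.2)
E
```

```text
[(-27.3, 24, 42.3)]
[]
t 18.77 pos [552.5  12.  266.2] [-173.8    2.6   63.8] F [-0.1 -0.1 -0.2] -> units [-0.09  1.29  0.17] yaw -0.05
```

View pics/top30.png

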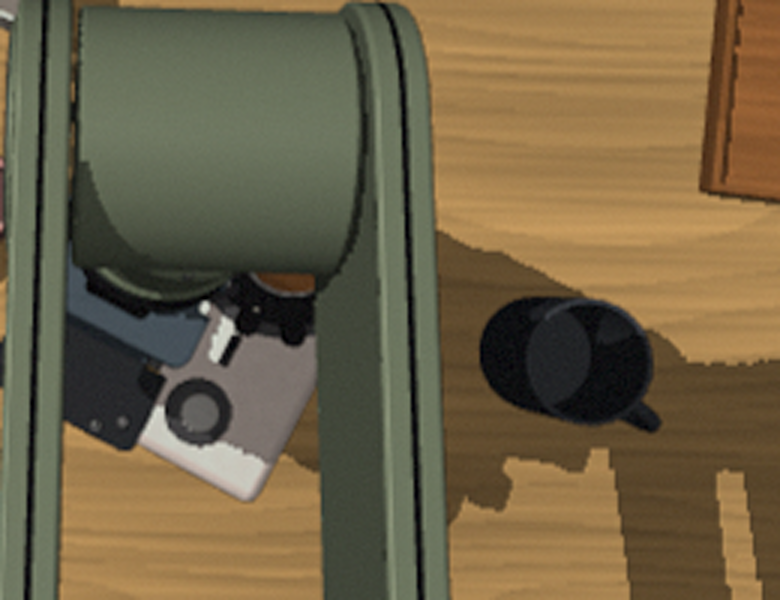

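{"api": "drive_tool", "payload": {
  "moves": [
    {"claw": -1,"dx": 0.6,"dy": 0,"dz": 0.1,"yaw": 0},
    {"claw": -1,"dx": 0,"dy": 0.6,"dz": 0.1,"yaw": 0},
    {"claw": -1,"dx": 0,"dy": 0.6,"dz": 0.1,"yaw": 0}
  ]
}}

```text
time_s: 19.15
ee_pos: [579.0, 12.9, 256.4]
ee_rot: [-173.7, 2.6, 63.9]
force: [0.0, 0.5, -0.3]
gripper_width: 90.9
```

```bash
python3 - <<'E'
from h import *
f=snap(31); snap(31,"top")
go([*tcpn(11,50),260],64.2)
E
```

```text
[(-121.4, 34, 39.1), (-88.9, 50, 39.8), (-57.7, 37, 40.8), (-27.3, 6, 42.2)]
[(-58.2, 8, 42.7)]
t 19.25 pos [579.2  12.5 255.7] [-173.6    2.7   63.8] F [-0.1 -0.  -0.2] -> units [-0.83  0.01 -0.18] yaw -0.05
```

View pics/top31.png

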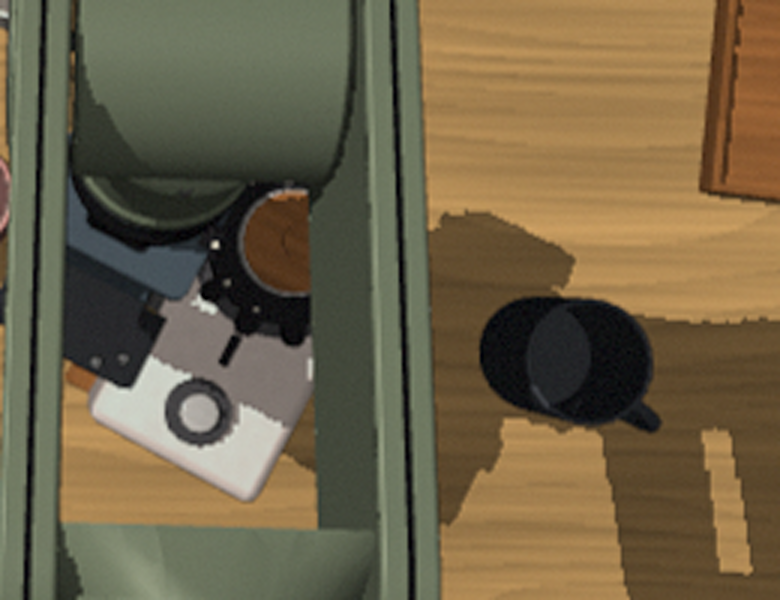

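```bash
python3 - <<'E'
from h import *
f=pickle.load(open("w17.pkl","rb")); c=f["color"].copy()
c=np.clip(c.astype(float)*2.2+15,0,255).astype(np.uint8)
cv2.imwrite("pics/z17.png",cv2.resize(c[200:320,150:300],None,fx=5,fy=5,interpolation=cv2.INTER_LANCZOS4))
E
```

```text
(no output)
```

View pics/z17.png

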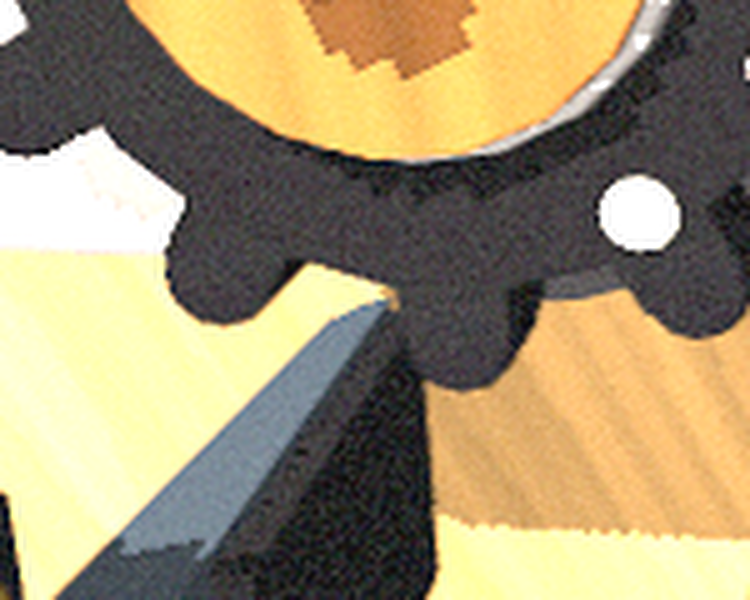

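```bash
python3 - <<'E'
from h import *
from scipy.optimize import least_squares
for n in ("w1","w9"):
    f=pickle.load(open(n+".pkl","rb")); c=f["color"]; hsv=cv2.cvtColor(c,cv2.COLOR_BGR2HSV)
    m=((hsv[...,2]>95)&(hsv[...,1]<75)).astype(np.uint8)
    N,l,s,ce=cv2.connectedComponentsWithStats(m)
    P=[]
    for i in range(1,N):
        if 6<=s[i,4]<=600:
            p=ray(f,ce[i],263)[:2]; r=np.hypot(*(p-AX))
            if 38<r<48: P.append(p)
    P=np.array(P); q=least_squares(lambda p:np.hypot(*(P-p[:2]).T)-p[2],[*AX,42]).x
    ang=np.sort(np.degrees(np.arctan2(*(P-q[:2]).T[::-1])))
    g=c.max(2); u=proj(f,[*pol(IDX,107),255])[0].astype(int); w=50
    y0=max(u[1]-w,0); sub=g[y0:u[1]+w,u[0]-w:u[0]+w]
    b=(sub<110).astype(np.uint8); N,l,s,ce=cv2.connectedComponentsWithStats(b)
    i=1+np.argmax(s[1:,4]); cont=cv2.findContours((l==i).astype(np.uint8),cv2.RETR_EXTERNAL,cv2.CHAIN_APPROX_NONE)[0]
    (cx,cy),(a1,a2),t=cv2.fitEllipse(max(cont,key=len)); 
    bp=ray(f,(cx+u[0]-w,cy+y0),252)[:2]; v=bp-q[:2]
    print(n,"centre",q.round(2),"marks",ang.round(1),"bezel",bp.round(1),np.hypot(*v).round(1),np.degrees(np.arctan2(v[1],v[0])).round(2),(a1,a2))
E
```

```text
w1 centre [576.74 -77.08  42.43] marks [-88.  -58.4 -27.8  -6.6   3.1  34.3  45.1  65.4  96.  126.  155.6] bezel [479.  -32.1] 107.6 155.28 (56.759796142578125, 67.28108978271484)
w9 centre [575.53 -77.77  42.19] marks [-85.7 -55.8 -25.7   4.6  34.7  64.9  94.9 124.9 154.8] bezel [480.5 -30.8] 106.0 153.69 (71.2882080078125, 81.15495300292969)
```

{"api": "drive_tool", "payload": {
  "moves": [
    {"claw": -1,"dx": -0.45,"dy": 0.05,"dz": -0.1,"yaw": 0},
    {"claw": -1,"dx": -0.4,"dy": 0,"dz": -0.1,"yaw": 0},
    {"claw": -1,"dx": 0,"dy": 0,"dz": 0,"yaw": 0}
  ]
}}

```text
time_s: 19.62
ee_pos: [572.5, -4.2, 260.3]
ee_rot: [-173.5, 2.6, 63.8]
force: [0.7, 1.9, -0.7]
gripper_width: 90.9
```

```bash
python3 - <<'E'
from h import *
f=snap(32); 
go([*tcpn(11,50),260],64.2)
from workcell import grab_frame
c=grab_frame("side")["color"]; c=np.clip(c.astype(float)*1.6+10,0,255).astype(np.uint8); cv2.imwrite("pics/side32.png",cv2.resize(c[110:210,290:400],None,fx=7,fy=6,interpolation=cv2.INTER_LANCZOS4))
E
```

```text
[(-26.4, 12, 41.9)]
t 19.68 pos [572.6  -4.2 260.3] [-173.5    2.6   63.8] F [ 0.2  2.  -0.4] -> units [ 0.07 -0.04  0.02] yaw -0.05
```

View pics/side32.png

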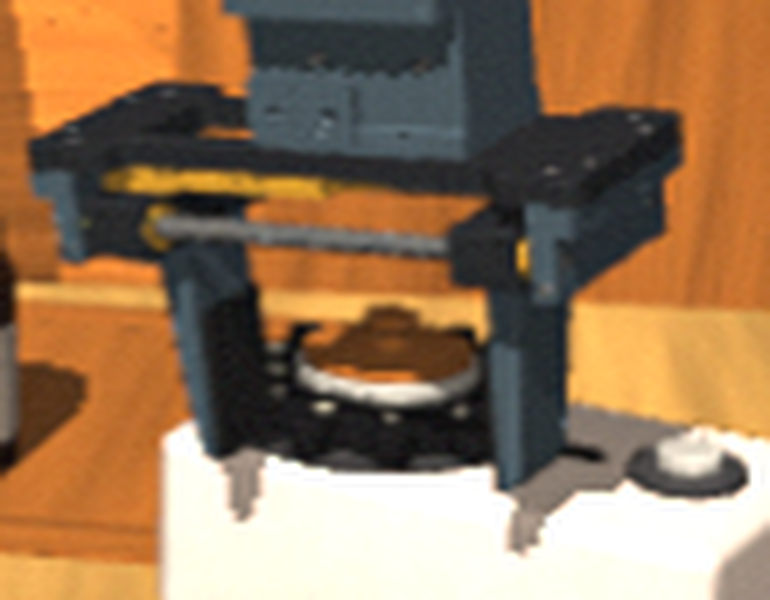

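{"api": "drive_tool", "payload": {
  "moves": [
    {"claw": -1,"dx": -0.1,"dy": -1,"dz": 0,"yaw": 0},
    {"claw": -1,"dx": 0,"dy": 0.2,"dz": 0,"yaw": 0}
  ]
}}

```text
time_s: 19.98
ee_pos: [558.9, 0.4, 262.4]
ee_rot: [-173.8, 2.6, 63.8]
force: [-0.7, -1.0, 1.0]
gripper_width: 90.9
```

```bash
python3 - <<'E'
from h import *
f=snap(33); snap(33,"top")
go([*tcpn(11,50),260],64.2)
E
```

```text
[(-14.0, 25, 43.1)]
[]
t 20.07 pos [ 5.610e+02 -4.000e-01  2.617e+02] [-174.     2.6   63.7] F [ 2.5 -0.8  1. ] -> units [0.17 0.57 0.02] yaw -0.05
```

View pics/top33.png

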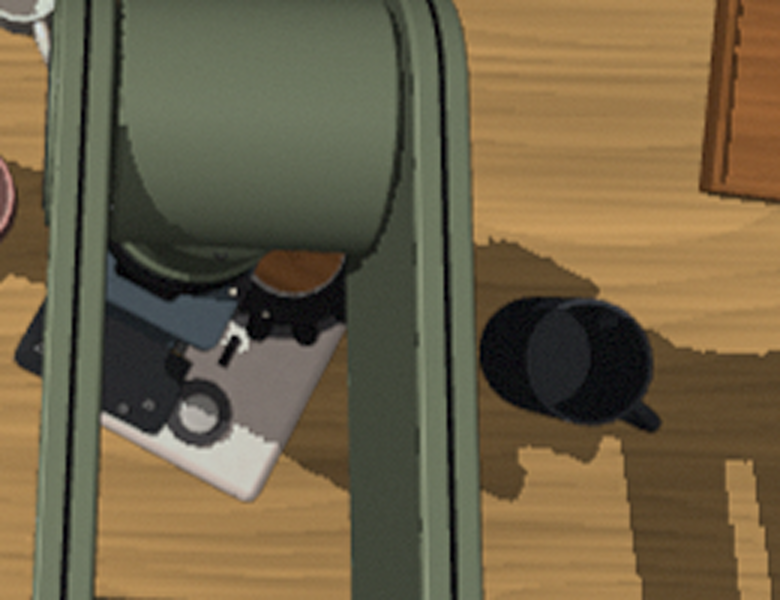

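{"api": "drive_tool", "payload": {
  "moves": [
    {"claw": -1,"dx": -0.1,"dy": -0.5,"dz": 0,"yaw": 0}
  ]
}}

```text
time_s: 20.2
ee_pos: [552.8, 2.8, 262.2]
ee_rot: [-174.1, 2.5, 63.7]
force: [3.2, 5.9, -5.0]
gripper_width: 91.1
```

```bash
python3 - <<'E'
from h import *
f=snap(34); snap(34,"top")
go([*tcpn(11,50),260],64.2)
E
```

```text
[(-11.0, 22, 43.4)]
[]
t 20.3 pos [550.3   4.  262.4] [-173.8    2.5   63.8] F [ 0.8  4.8 -1.1] -> units [ 0.2   1.14 -0.01] yaw -0.05
```

View pics/wrist34.png

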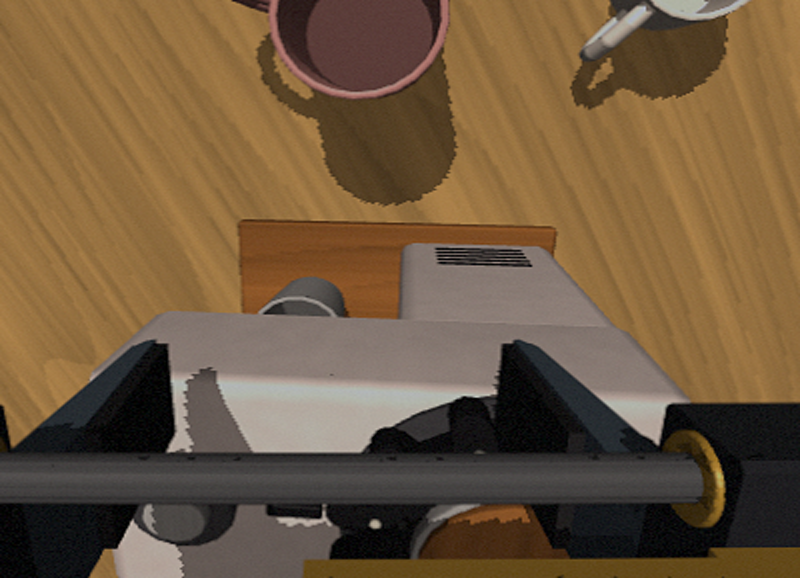

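{"api": "drive_tool", "payload": {
  "moves": [
    {"claw": -1,"dx": 0.1,"dy": -0.3,"dz": 0,"yaw": 0},
    {"claw": -1,"dx": 0.8,"dy": -0.1,"dz": 0.1,"yaw": 0},
    {"claw": -1,"dx": 0.5,"dy": 0,"dz": 0.1,"yaw": 0}
  ]
}}

```text
time_s: 20.68
ee_pos: [554.1, 33.1, 258.1]
ee_rot: [-173.8, 2.7, 63.7]
force: [-0.1, 0.1, 0.6]
gripper_width: 91.1
```

```bash
python3 - <<'E'
from h import *
f=snap(35); snap(35,"top")
go([*tcpn(11,50),260],64.2)
E
```

```text
[(-56.3, 8, 41.3)]
[(145.5, 13, 40.9)]
t 20.77 pos [554.2  33.3 257.8] [-173.7    2.7   63.8] F [ 0.1 -1.2 -0.2] -> units [-1.2   1.59 -0.23] yaw -0.05
```

View pics/top35.png

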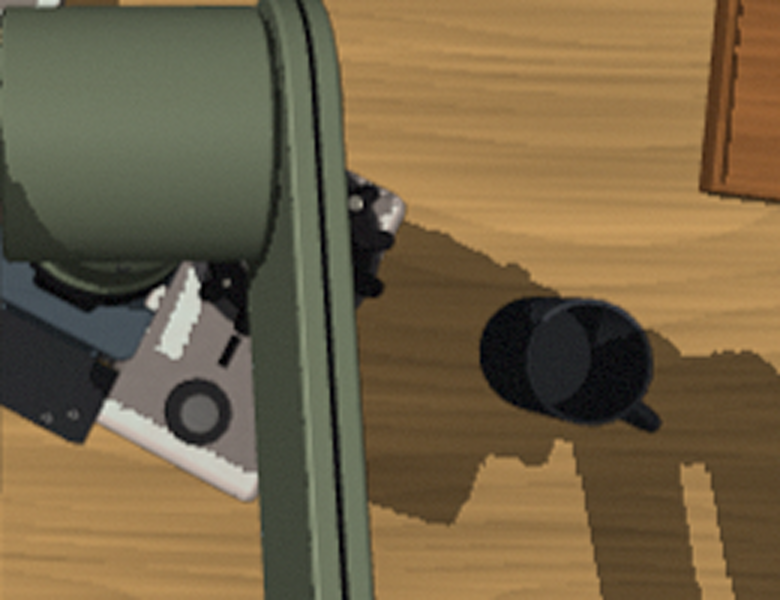

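View pics/wrist35.png

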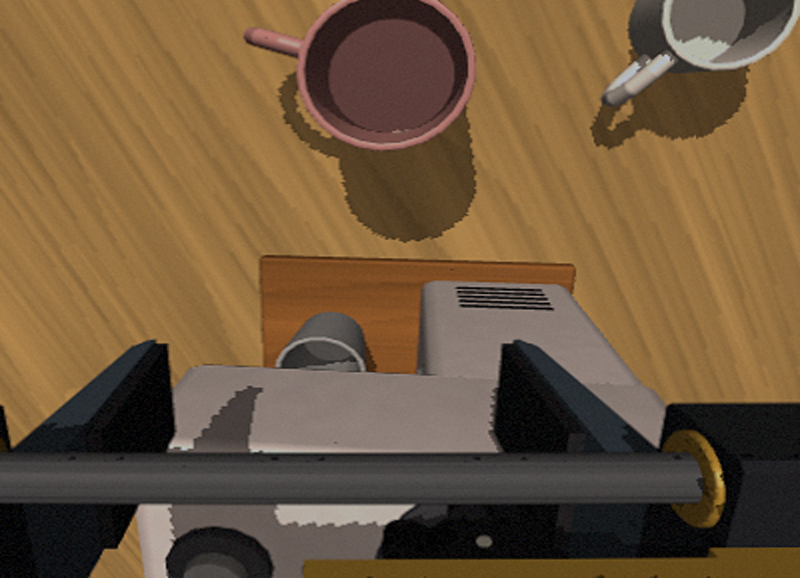

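```bash
python3 - <<'E'
from h import *
from workcell import grab_frame
f=grab_frame("side"); c=f["color"]; c2=np.clip(c.astype(float)*1.8+10,0,255).astype(np.uint8)
cv2.imwrite("pics/side36.png",cv2.resize(c2[120:220,290:410],None,fx=6.6,fy=6,interpolation=cv2.INTER_LANCZOS4))
wheel(f)
for k in range(12): print(-30*k, ((proj(f,[*pol(IDX-30*k,42),263])[0]-[290,120])*[6.6,6]).round(0))
E
```

```text
[]
0 [461. 333.]
-30 [418. 349.]
-60 [356. 354.]
-90 [292. 347.]
-120 [245. 330.]
-150 [227. 308.]
-180 [243. 287.]
-210 [285. 273.]
-240 [344. 269.]
-270 [404. 275.]
-300 [451. 290.]
-330 [472. 312.]
```

View pics/side36.png

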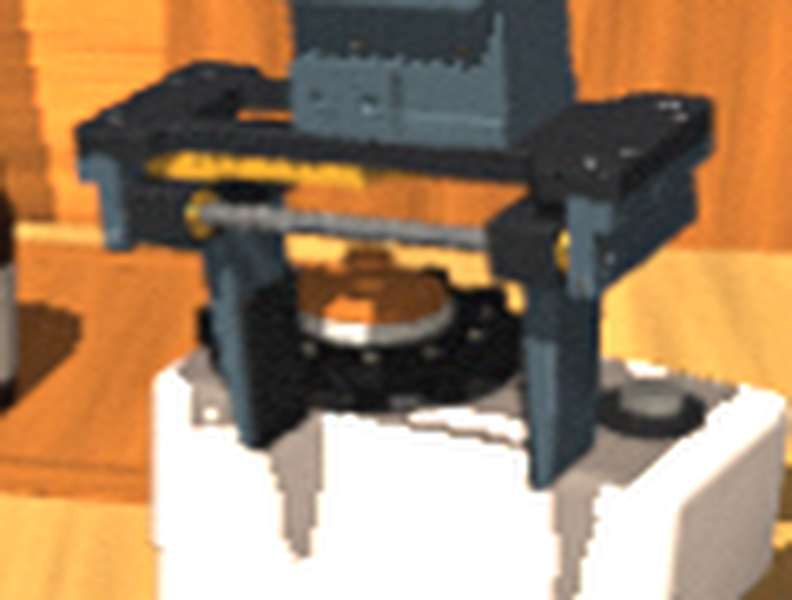

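```bash
sed -i 's/^AX=.*/AX=np.array([572.9,-76.0]); IDX=154.2/' h.py; python3 - <<'E'
from h import *
go([*tcpn(12,75),258],64.2)
go([*tcpn(12,49.5),260],64.2)
E
```

```text
t 20.82 pos [554.   32.7 257.9] [-173.7    2.7   63.8] F [ 0.3  1.3 -0.2] -> units [ 0.08  1.52 -0.18] yaw -0.05
t 20.82 pos [554.   32.7 257.9] [-173.7    2.7   63.8] F [ 0.3  1.3 -0.2] -> units [-1.2   1.53 -0.22] yaw -0.05
```

{"api": "drive_tool", "payload": {
  "moves": [
    {"claw": -1,"dx": 0,"dy": 0.8,"dz": -0.1,"yaw": 0},
    {"claw": -1,"dx": 0,"dy": 0.75,"dz": -0.1,"yaw": 0},
    {"claw": -1,"dx": -0.6,"dy": 0,"dz": 0,"yaw": 0},
    {"claw": -1,"dx": -0.6,"dy": 0,"dz": 0,"yaw": 0},
    {"claw": -1,"dx": -0.05,"dy": -0.4,"dz": 0,"yaw": 0}
  ]
}}

```text
time_s: 21.45
ee_pos: [566.5, -3.1, 260.5]
ee_rot: [-173.8, 2.6, 63.7]
force: [-0.6, 0.2, 0.3]
gripper_width: 91.0
```

{"api": "drive_tool", "payload": {
  "moves": [
    {"claw": -1,"dx": -0.05,"dy": -0.5,"dz": 0,"yaw": 0}
  ]
}}

```text
time_s: 21.58
ee_pos: [557.6, 0.5, 261.5]
ee_rot: [-174.0, 2.5, 63.6]
force: [4.9, 3.8, -5.6]
gripper_width: 91.2
```

```bash
cat >> h.py <<'E'
def sidez(n):
    from workcell import grab_frame
    f=grab_frame("side"); c=f["color"]; c2=np.clip(c.astype(float)*1.8+10,0,255).astype(np.uint8)
    cv2.imwrite(f"pics/side{n}.png",cv2.resize(c2[120:220,290:410],None,fx=6.6,fy=6,interpolation=cv2.INTER_LANCZOS4))
    return f
E
python3 - <<'E'
from h import *
go([*tcpn(12,49.5),260],64.2)
sidez(37); snap(37)
E
```

```text
t 21.57 pos [5.576e+02 5.000e-01 2.615e+02] [-174.     2.5   63.6] F [ 4.9  3.8 -5.6] -> units [ 0.17  0.67 -0.  ] yaw -0.06
[(-15.9, 35, 41.0)]
```

View pics/side37.png

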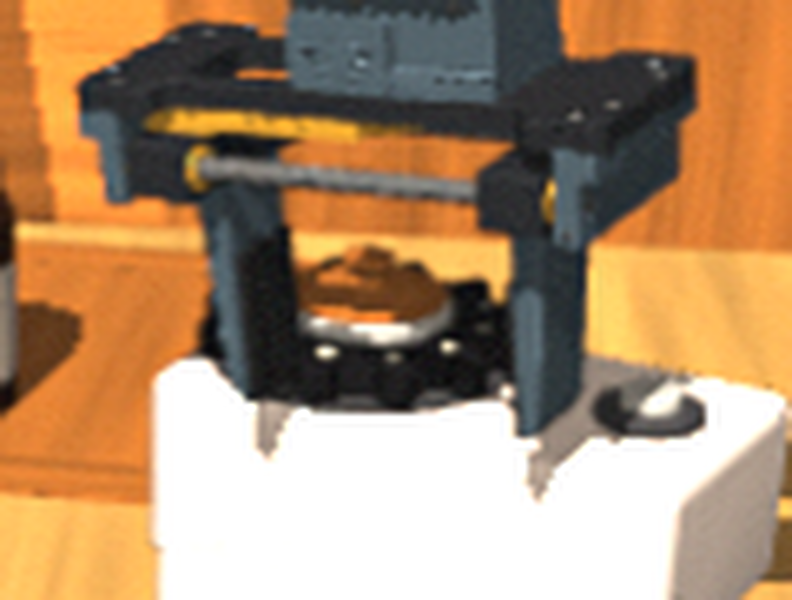

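{"api": "drive_tool", "payload": {
  "moves": [
    {"claw": -1,"dx": -0.05,"dy": -0.5,"dz": 0,"yaw": 0},
    {"claw": -1,"dx": 0.1,"dy": -0.4,"dz": 0,"yaw": 0},
    {"claw": -1,"dx": 0.7,"dy": 0,"dz": 0,"yaw": 0},
    {"claw": -1,"dx": 0.6,"dy": 0,"dz": 0.1,"yaw": 0},
    {"claw": -1,"dx": 0,"dy": 0.5,"dz": 0.1,"yaw": 0}
  ]
}}

```text
time_s: 22.3
ee_pos: [558.7, 31.0, 258.2]
ee_rot: [-173.8, 2.7, 63.8]
force: [-0.0, -0.4, 0.1]
gripper_width: 90.9
```

```bash
python3 - <<'E'
from h import *
go([*tcpn(12,75),258],64.2)
sidez(38); snap(38)
E
```

```text
t 22.3 pos [558.7  31.  258.2] [-173.8    2.7   63.8] F [-0.  -0.4  0.1] -> units [ 0.05  1.28 -0.13] yaw -0.05
[(-90.9, 109, 38.4), (-60.3, 27, 39.7)]
```

View pics/side38.png

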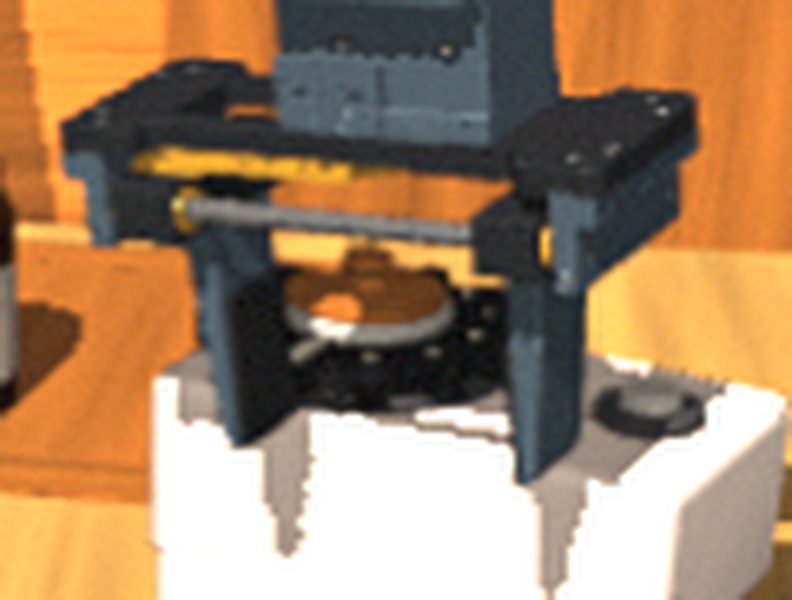

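Side view: the bar sits at the -90° position (315,348), which is click 2, and the grinder is steady. Three more clicks with the same stroke.

{"api": "drive_tool", "payload": {
  "moves": [
    {"claw": -1,"dx": 0,"dy": 0.7,"dz": -0.1,"yaw": 0},
    {"claw": -1,"dx": 0,"dy": 0.6,"dz": -0.1,"yaw": 0},
    {"claw": -1,"dx": -0.6,"dy": 0,"dz": 0,"yaw": 0},
    {"claw": -1,"dx": -0.6,"dy": 0,"dz": 0,"yaw": 0},
    {"claw": -1,"dx": -0.05,"dy": -0.4,"dz": 0,"yaw": 0}
  ]
}}

```text
time_s: 23.02
ee_pos: [566.7, -3.2, 260.4]
ee_rot: [-173.8, 2.6, 63.6]
force: [-0.3, -0.3, -0.6]
gripper_width: 91.2
```

{"api": "drive_tool", "payload": {
  "moves": [
    {"claw": -1,"dx": -0.05,"dy": -0.5,"dz": 0,"yaw": 0},
    {"claw": -1,"dx": -0.05,"dy": -0.5,"dz": 0,"yaw": 0},
    {"claw": -1,"dx": 0.1,"dy": -0.4,"dz": 0,"yaw": 0},
    {"claw": -1,"dx": 0.7,"dy": 0,"dz": 0,"yaw": 0},
    {"claw": -1,"dx": 0.6,"dy": 0.1,"dz": 0.1,"yaw": 0}
  ]
}}

```text
time_s: 23.65
ee_pos: [552.7, 33.4, 260.9]
ee_rot: [-173.9, 2.5, 63.6]
force: [0.3, 1.1, -0.3]
gripper_width: 91.2
```

```bash
python3 - <<'E'
from h import *
go([*tcpn(12,75),258],64.2)
sidez(39); snap(39)
E
```

```text
t 23.65 pos [552.7  33.4 260.9] [-173.9    2.5   63.6] F [ 0.3  1.1 -0.3] -> units [ 0.09  1.61 -0.03] yaw -0.07
[(-61.0, 15, 46.0), (-57.8, 19, 41.8)]
```

View pics/side39.png

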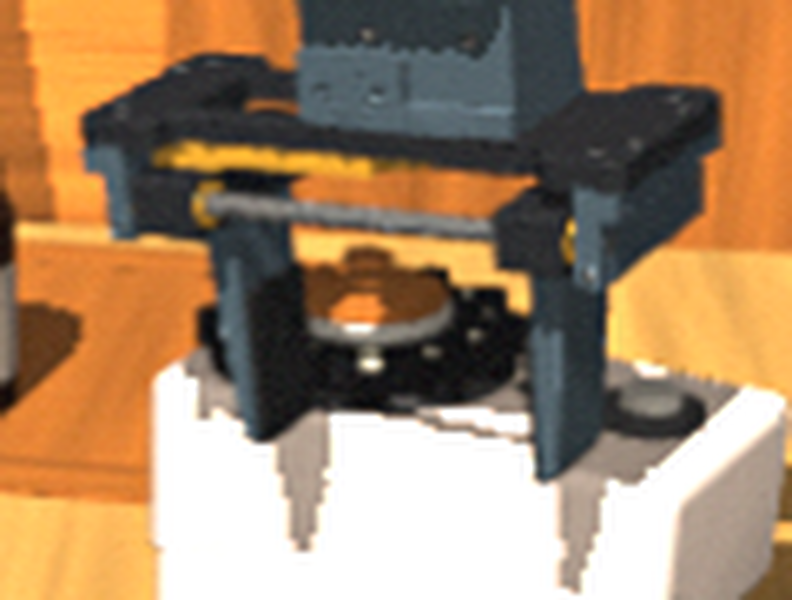

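The bar is now at -60° (370,358), which is click 3.

{"api": "drive_tool", "payload": {
  "moves": [
    {"claw": -1,"dx": 0,"dy": 0.8,"dz": -0.05,"yaw": 0},
    {"claw": -1,"dx": 0.05,"dy": 0.8,"dz": -0.05,"yaw": 0},
    {"claw": -1,"dx": -0.6,"dy": 0,"dz": 0,"yaw": 0},
    {"claw": -1,"dx": -0.6,"dy": 0,"dz": 0,"yaw": 0},
    {"claw": -1,"dx": -0.05,"dy": -0.4,"dz": 0.05,"yaw": 0}
  ]
}}

```text
time_s: 24.38
ee_pos: [565.7, -2.0, 258.4]
ee_rot: [-173.8, 2.6, 63.6]
force: [1.8, 0.1, 0.5]
gripper_width: 91.0
```

{"api": "drive_tool", "payload": {
  "moves": [
    {"claw": -1,"dx": -0.05,"dy": -0.5,"dz": 0,"yaw": 0},
    {"claw": -1,"dx": -0.05,"dy": -0.5,"dz": 0,"yaw": 0},
    {"claw": -1,"dx": 0.1,"dy": -0.4,"dz": 0,"yaw": 0},
    {"claw": -1,"dx": 0.7,"dy": 0,"dz": 0,"yaw": 0},
    {"claw": -1,"dx": 0.6,"dy": 0.1,"dz": 0.1,"yaw": 0}
  ]
}}

```text
time_s: 25.0
ee_pos: [551.6, 34.8, 259.5]
ee_rot: [-173.9, 2.6, 63.5]
force: [0.2, -0.1, 0.1]
gripper_width: 91.3
```

```bash
python3 - <<'E'
from h import *
go([*tcpn(12,75),258],64.2)
sidez(40); snap(40)
E
```

```text
t 25.0 pos [551.6  34.8 259.5] [-173.9    2.6   63.5] F [ 0.2 -0.1  0.1] -> units [ 0.05  1.68 -0.11] yaw -0.08
[(-60.3, 38, 39.7)]
```

View pics/side40.png

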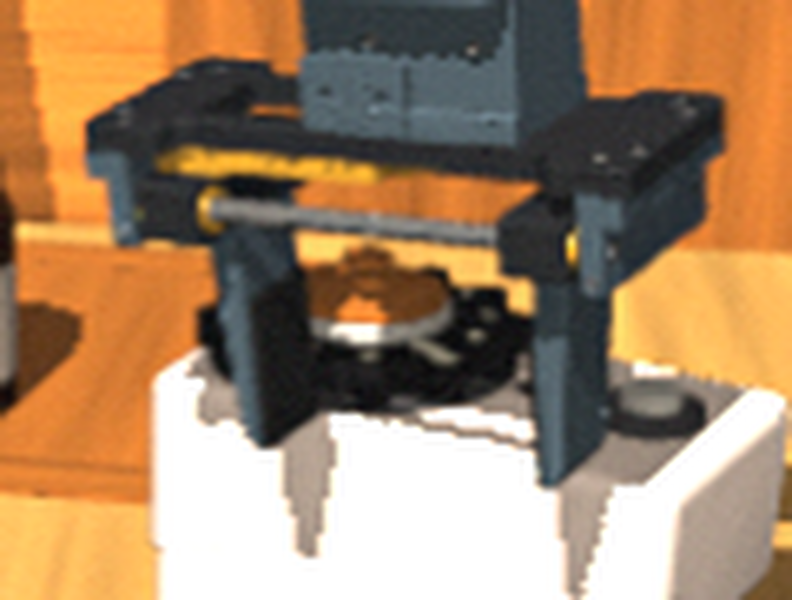

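The bar is now at -30° (435,350), which is click 4. One more.

{"api": "drive_tool", "payload": {
  "moves": [
    {"claw": -1,"dx": 0,"dy": 0.85,"dz": -0.1,"yaw": 0},
    {"claw": -1,"dx": 0,"dy": 0.8,"dz": -0.05,"yaw": 0},
    {"claw": -1,"dx": -0.6,"dy": 0,"dz": 0,"yaw": 0},
    {"claw": -1,"dx": -0.6,"dy": 0,"dz": 0,"yaw": 0},
    {"claw": -1,"dx": -0.05,"dy": -0.4,"dz": 0,"yaw": 0}
  ]
}}

```text
time_s: 25.72
ee_pos: [563.6, -0.8, 258.7]
ee_rot: [-173.8, 2.7, 63.6]
force: [4.1, -0.7, -3.6]
gripper_width: 91.3
```

{"api": "drive_tool", "payload": {
  "moves": [
    {"claw": -1,"dx": -0.05,"dy": -0.5,"dz": 0,"yaw": 0},
    {"claw": -1,"dx": -0.05,"dy": -0.5,"dz": 0,"yaw": 0},
    {"claw": -1,"dx": 0.1,"dy": -0.4,"dz": 0,"yaw": 0},
    {"claw": -1,"dx": 0.7,"dy": 0,"dz": 0,"yaw": 0},
    {"claw": -1,"dx": 0.6,"dy": 0.1,"dz": 0.1,"yaw": 0}
  ]
}}

```text
time_s: 26.35
ee_pos: [549.1, 37.0, 260.3]
ee_rot: [-173.9, 2.6, 63.6]
force: [-0.3, 0.3, 0.3]
gripper_width: 90.9
```

```bash
python3 - <<'E'
from h import *
go([*tcpn(12,75),258],64.2)
sidez(41); snap(41)
E
```

```text
t 26.35 pos [549.1  37.  260.3] [-173.9    2.6   63.6] F [-0.3  0.3  0.3] -> units [ 0.    1.84 -0.08] yaw -0.07
[(-59.9, 39, 39.6)]
```

View pics/side41.png

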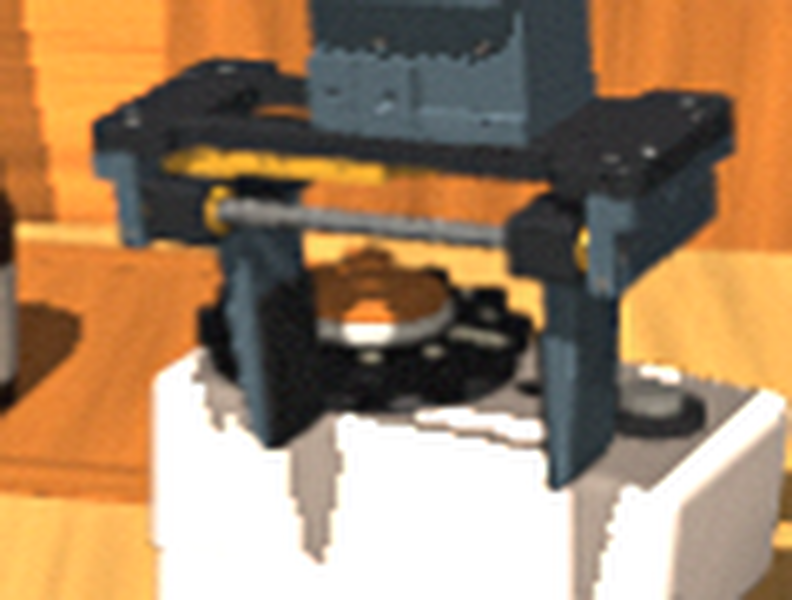

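{"api": "drive_tool", "payload": {
  "moves": [
    {"claw": -1,"dx": 0.3,"dy": 0,"dz": -1,"yaw": 0},
    {"claw": 1,"dx": 0,"dy": 0,"dz": -1,"yaw": 0},
    {"claw": 1,"dx": 0,"dy": -0.8,"dz": -0.8,"yaw": 0},
    {"claw": 1,"dx": -0.3,"dy": -1,"dz": 0,"yaw": 0},
    {"claw": 1,"dx": -0.5,"dy": -1,"dz": 0,"yaw": 0}
  ]
}}

```text
time_s: 27.08
ee_pos: [499.5, 54.6, 321.5]
ee_rot: [-173.4, 2.9, 63.8]
force: [-0.6, -0.8, -0.5]
gripper_width: 54.0
```

```bash
cat >> h.py <<'E'
def press(z):
    from workcell import telemetry
    from scipy.spatial.transform import Rotation as Ro
    M=Ro.from_euler('xyz',telemetry.state()["ee_rot"],degrees=True).as_matrix()
    b=pol(IDX,107); o=M@[10,5,0]; print(b,M[2,:2].round(3)); go([b[0]-o[0],b[1]-o[1],z])
E
python3 - <<'E'
from h import *
press(300)
f=snap(42); snap(42,"top")
E
```

```text
[476.56589146 -29.43027237] [-0.05  -0.115]
t 27.07 pos [499.5  54.6 321.5] [-173.4    2.9   63.8] F [-0.6 -0.8 -0.5] -> units [-4.71  0.73  1.24] yaw 0
[(147.3, 10, 43.8)]
[]
```

View pics/top42.png

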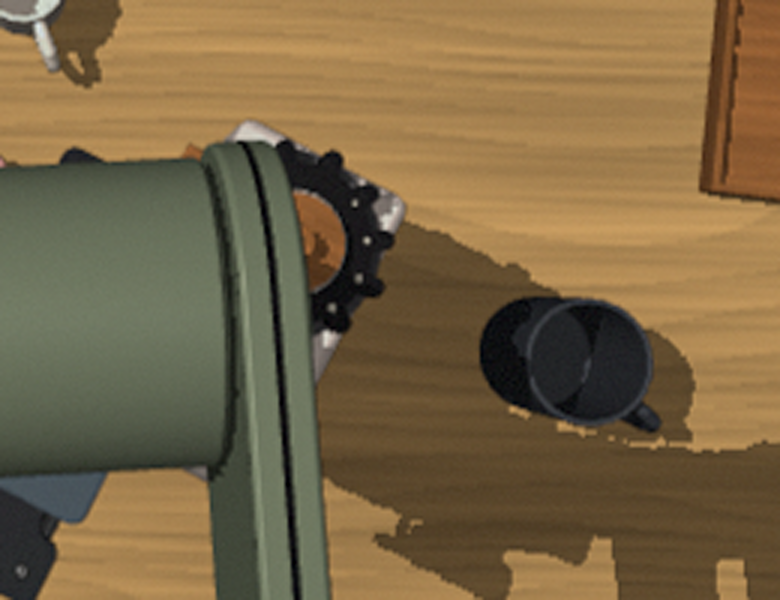

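View pics/wrist42.png

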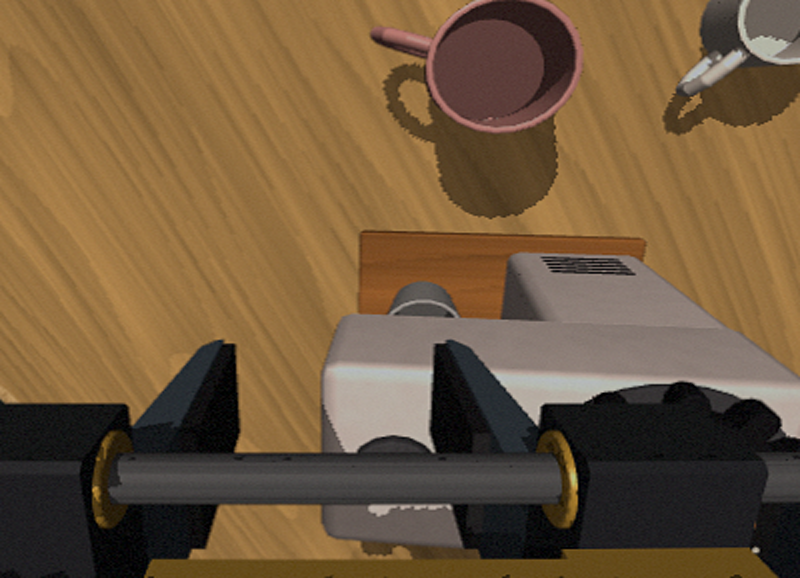

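{"api": "drive_tool", "payload": {
  "moves": [
    {"claw": 1,"dx": -1,"dy": 0.15,"dz": 0,"yaw": 0},
    {"claw": 1,"dx": -1,"dy": 0.15,"dz": 0,"yaw": 0},
    {"claw": 1,"dx": -1,"dy": 0.15,"dz": 0,"yaw": 0},
    {"claw": 1,"dx": -1,"dy": 0.15,"dz": 0,"yaw": 0},
    {"claw": 1,"dx": -1,"dy": 0.15,"dz": 0,"yaw": 0}
  ]
}}

```text
time_s: 27.8
ee_pos: [466.8, -48.2, 325.3]
ee_rot: [-173.4, 3.1, 63.8]
force: [0.0, -0.8, 0.3]
gripper_width: 0.6
```

{"api": "drive_tool", "payload": {
  "moves": [
    {"claw": 1,"dx": -1,"dy": 0,"dz": 0,"yaw": 0},
    {"claw": 1,"dx": -1,"dy": 0,"dz": 0,"yaw": 0},
    {"claw": 1,"dx": -1,"dy": 0,"dz": 0,"yaw": 0},
    {"claw": 1,"dx": -0.5,"dy": 0,"dz": 0,"yaw": 0},
    {"claw": 1,"dx": 0,"dy": 0,"dz": 0,"yaw": 0}
  ]
}}

```text
time_s: 28.42
ee_pos: [433.7, -118.8, 328.3]
ee_rot: [-173.2, 3.2, 63.5]
force: [0.3, 0.4, -0.0]
gripper_width: 0.2
```

```bash
python3 - <<'E'
from h import *
f=snap(43); pickle.dump(f,open("w43.pkl","wb")); snap(43,"top")
press(280)
E
```

```text
[(-109.3, 36, 47.7), (-91.9, 180, 40.6), (-60.8, 147, 40.5), (-29.7, 118, 40.7), (1.3, 367, 42.3), (31.4, 60, 42.3), (60.9, 45, 43.1), (89.8, 39, 43.7), (118.7, 26, 43.8), (147.6, 18, 43.3)]
[(-91.3, 23, 41.5), (-60.6, 20, 41.4), (-30.3, 18, 41.6), (-0.1, 54, 43.1), (30.2, 11, 42.2), (59.3, 8, 42.5), (88.5, 7, 42.7)]
[476.56589146 -29.43027237] [-0.056 -0.118]
t 28.52 pos [ 434.  -118.   328.3] [-173.2    3.2   63.5] F [0.1 1.  0.9] -> units [ 4.54 -0.06  2.18] yaw 0
```

View pics/wrist43.png

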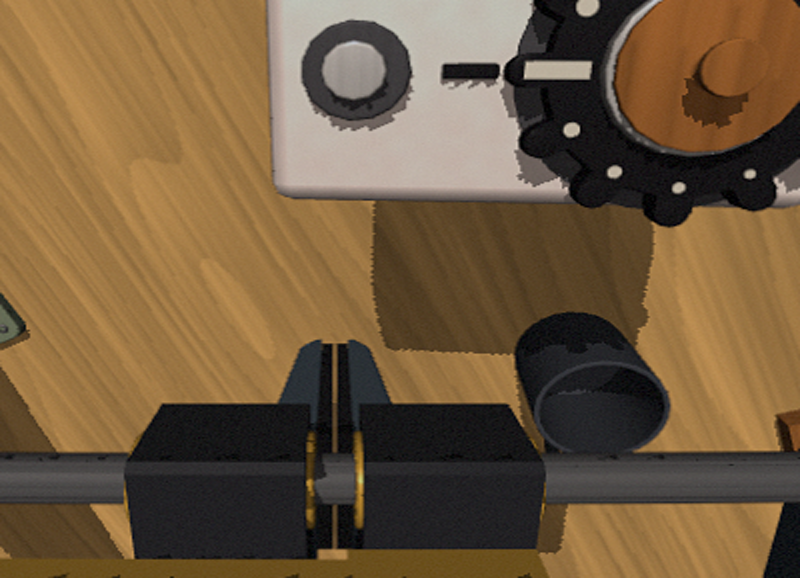

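View pics/top43.png

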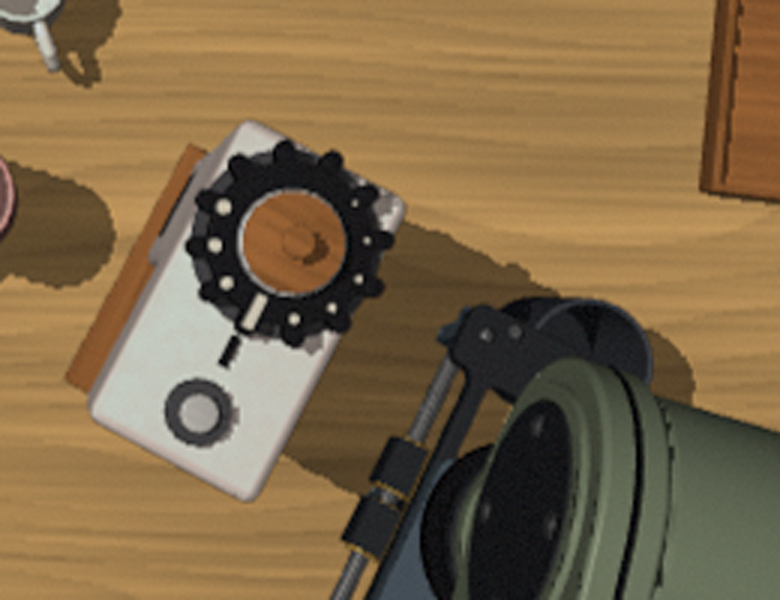

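The bar is exactly opposite the index (0° in the top view, aligned in the wrist view). Now the button.

```bash
python3 - <<'E'
from h import *
f=pickle.load(open("w43.pkl","rb")); print(ray(f,(327.5,101.2),258), pol(IDX,107))
from workcell import grab_frame
t=grab_frame("top"); print(ray(t,(300+199/3,180+411/3),258))
E
```

```text
[477.85429719 -29.69901736 258.        ] [476.56589146 -29.43027237]
[477.95823309 -28.70721566 258.        ]
```

{"api": "drive_tool", "payload": {
  "moves": [
    {"claw": 1,"dx": 0.95,"dy": 0,"dz": 0.3,"yaw": 0},
    {"claw": 1,"dx": 0.95,"dy": 0,"dz": 0.4,"yaw": 0},
    {"claw": 1,"dx": 0.95,"dy": 0,"dz": 0.4,"yaw": 0},
    {"claw": 1,"dx": 0.95,"dy": 0,"dz": 0.4,"yaw": 0},
    {"claw": 1,"dx": 0.75,"dy": 0,"dz": 0.4,"yaw": 0}
  ]
}}

```text
time_s: 29.2
ee_pos: [472.0, -31.7, 284.4]
ee_rot: [-173.3, 3.1, 63.7]
force: [-0.2, 0.0, -0.1]
gripper_width: 0.4
```

```bash
sed -i 's/b=pol(IDX,107);/b=np.array([477.5,-29.3]);/' h.py; python3 - <<'E'
from h import *
press(262)
f=sidez(44)
E
```

```text
[477.5 -29.3] [-0.055 -0.116]
t 29.2 pos [472.  -31.7 284.4] [-173.3    3.1   63.7] F [-0.2  0.  -0.1] -> units [-0.21  0.08  1.13] yaw 0
```

View pics/side44.png

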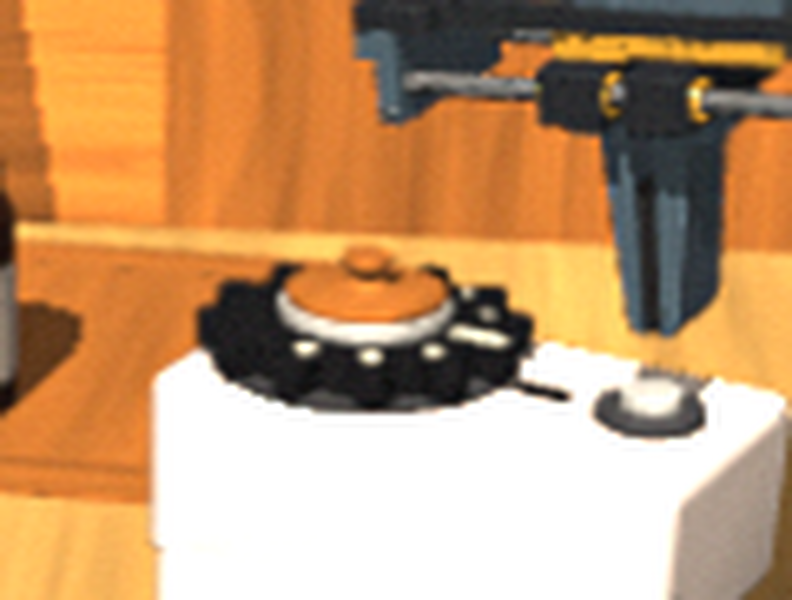

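{"api": "drive_tool", "payload": {
  "moves": [
    {"claw": 1,"dx": -0.1,"dy": 0.05,"dz": 0.5,"yaw": 0},
    {"claw": 1,"dx": -0.05,"dy": 0,"dz": 0.5,"yaw": 0},
    {"claw": 1,"dx": 0,"dy": 0,"dz": 0.1,"yaw": 0}
  ]
}}

```text
time_s: 29.62
ee_pos: [468.2, -33.9, 259.7]
ee_rot: [-173.2, 3.2, 63.8]
force: [-0.6, 0.7, 0.5]
gripper_width: 0.6
```

```bash
python3 - <<'E'
from h import *
press(255)
E
```

```text
[477.5 -29.3] [-0.055 -0.119]
t 29.62 pos [468.2 -33.9 259.7] [-173.2    3.2   63.8] F [-0.6  0.7  0.5] -> units [-0.07  0.1   0.23] yaw 0
```

{"api": "drive_tool", "payload": {
  "moves": [
    {"claw": 1,"dx": 0,"dy": 0.05,"dz": 0.2,"yaw": 0},
    {"claw": 1,"dx": 0,"dy": 0,"dz": 0.2,"yaw": 0}
  ]
}}

```text
time_s: 29.88
ee_pos: [468.3, -34.0, 253.7]
ee_rot: [-173.3, 3.0, 63.7]
force: [-1.6, 1.4, 20.9]
gripper_width: 0.2
```

```bash
python3 - <<'E'
from h import *
press(255)
f=sidez(45)
E
```

```text
[477.5 -29.3] [-0.052 -0.117]
t 29.88 pos [468.3 -34.  253.7] [-173.3    3.    63.7] F [-1.6  1.4 20.9] -> units [-0.09  0.05 -0.07] yaw 0
```

View pics/side45.png

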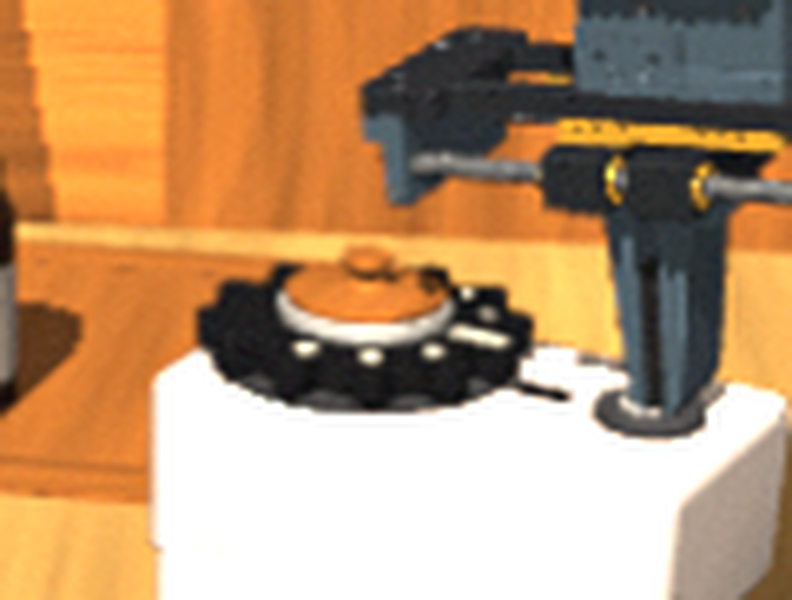

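{"api": "drive_tool", "payload": {
  "moves": [
    {"claw": 1,"dx": 0,"dy": 0,"dz": 0,"yaw": 0},
    {"claw": 1,"dx": 0,"dy": 0,"dz": -0.5,"yaw": 0},
    {"claw": 1,"dx": 0,"dy": 0,"dz": -1,"yaw": 0},
    {"claw": 1,"dx": 0,"dy": 0,"dz": -1,"yaw": 0},
    {"claw": 1,"dx": -0.5,"dy": 0,"dz": -1,"yaw": 0}
  ]
}}

```text
time_s: 30.55
ee_pos: [473.3, -44.7, 327.0]
ee_rot: [-173.4, 3.1, 63.7]
force: [0.4, -0.3, 0.6]
gripper_width: 0.4
```

{"api": "drive_tool", "payload": {
  "moves": [
    {"claw": 1,"dx": -1,"dy": 0,"dz": -0.5,"yaw": 0},
    {"claw": 1,"dx": -1,"dy": 0,"dz": 0,"yaw": 0},
    {"claw": 1,"dx": -1,"dy": 0,"dz": 0,"yaw": 0},
    {"claw": 1,"dx": -1,"dy": 0,"dz": 0,"yaw": 0},
    {"claw": 1,"dx": -1,"dy": 0,"dz": 0,"yaw": 0}
  ]
}}

```text
time_s: 31.18
ee_pos: [428.3, -140.9, 344.1]
ee_rot: [-173.6, 3.2, 63.6]
force: [0.2, -0.0, -0.9]
gripper_width: 0.2
```

```bash
python3 - <<'E'
from h import *
f=snap(46); snap(46,"top"); sidez(46); press(300)
E
```

```text
[(-162.1, 9, 45.8), (-59.3, 55, 38.9), (-29.6, 104, 40.7), (1.0, 355, 42.4), (31.2, 60, 42.3), (60.8, 45, 43.1), (89.9, 33, 43.7), (118.7, 23, 43.6), (147.8, 17, 43.6)]
[(-91.3, 23, 41.5), (-60.8, 21, 41.5), (-30.5, 18, 41.5), (-0.1, 54, 43.1), (30.2, 11, 42.2), (59.3, 8, 42.5), (88.5, 7, 42.7)]
[477.5 -29.3] [-0.055 -0.111]
t 31.32 pos [ 428.6 -140.3  344.2] [-173.6    3.2   63.5] F [ 0.2 -0.3  0.5] -> units [ 5.68 -0.32  1.94] yaw 0
```

View pics/side46.png

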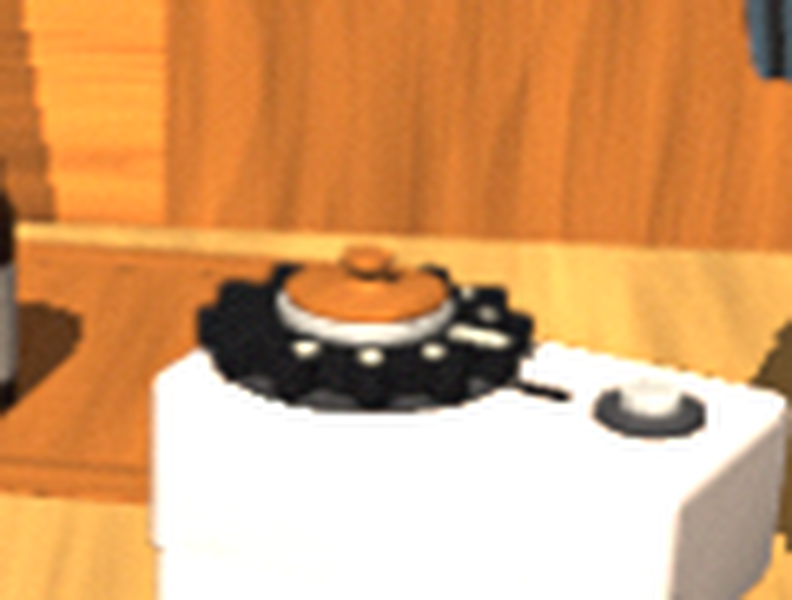

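View pics/top46.png

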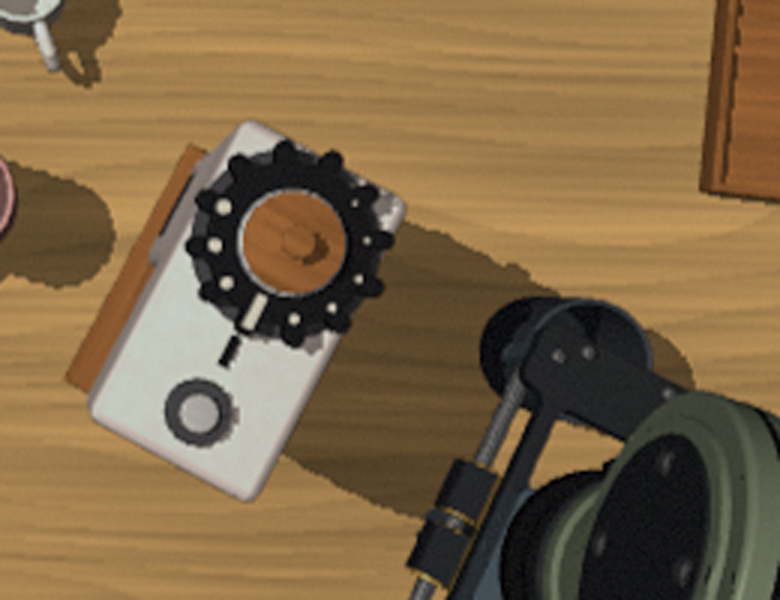

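```bash
python3 - <<'E'
from h import *
from workcell import grab_frame
a=pickle.load(open("f0.pkl","rb"))["top"]; b=grab_frame("top")
ga=cv2.cvtColor(a["color"],cv2.COLOR_BGR2GRAY); gb=cv2.cvtColor(b["color"],cv2.COLOR_BGR2GRAY)
for n,(x0,x1,y0,y1) in dict(button=(350,385,300,335),frontcorner=(372,402,325,350),lid=(382,412,245,275),pink=(255,310,222,275),espresso=(290,326,152,205)).items():
    s=cv2.phaseCorrelate(np.float32(ga[y0:y1,x0:x1]),np.float32(gb[y0:y1,x0:x1])); print(n,np.round(s[0],2),"px; ~1.63mm/px at deck",round(s[1],2))
E
```

```text
button [-0.75  0.73] px; ~1.63mm/px at deck 1.04
frontcorner [-0.22  1.07] px; ~1.63mm/px at deck 0.94
lid [-0.03  1.52] px; ~1.63mm/px at deck 1.06
pink [-0.02  0.  ] px; ~1.63mm/px at deck 0.98
espresso [-0.03 -0.02] px; ~1.63mm/px at deck 1.0
```

```bash
python3 -c "
from workcell import job; print(job.job_done())"
```

```text
the job is handed in; nothing more can be done
None
```

The wheel is on the filter mark, and the start button was pressed fully down after that and came back up. I handed the job in at about 31 s with the arm clear of everything.

**Wheel:** It started five clicks short (click 0). I turned it five clicks counter-clockwise, one at a time, with one open fingertip on a lobe. The top camera then showed the white bar 0.1° from the index, and it was unchanged after the button press.

**Button:** I pressed it with the closed fingertips, about 6 mm of downward travel to a stop at 21 N. The side view afterwards shows it up again.

**What did not go as planned:**
- **First pushes failed:** Pushes of up to about 17 N at click 0, well above the stated 4 N, did not turn the wheel. They rocked the grinder instead, once by about 8 mm at the top, and it settled back. A push the other way, also up to about 16 N, had no effect either. Only a quick flick from the other side freed the wheel, and the later clicks then went easily. I never found out why.
- **Grinder moved slightly:** The start and end top views show it about 2 to 2.5 mm from where it began. I left it there, because nudging it back could have disturbed it more.
- **Cups:** The pink mug and espresso cup did not move in the top view. I did not measure the grey mug or the dosing cup, but nothing went near either of them.

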